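# Balance a loose-masted microscope lamp into its dock

## Task

Pick up the microscope lamp stand by its blue handle, tilt it to bring the drooping sprung mast upright, and balance it clear of the bench for at least four seconds without anything touching the mast. Then carry it to the dock with the mast kept upright, bring the mast in through the open front of the orange fork while the stand is still in the air, set the stand down gently and squarely centred on the black mat of the dock plate, and let go. The mast must end between the two prongs; leave the slide box, the bottle and the petri dish alone.

Things in the scene. Friction and masses are not known exactly. Their poses are not given: they have to be found in the camera images.
- stand: Loose lamp stand, 0.55 kg without mast. Origin: centre of the underside of its foot plate (280 x 120 x 15 mm along its x, y, z). Mast pivot pin along stand x at x=100, z=120 mm, between two 36 mm wide cheeks, 135 mm high. Grey ballast box (50 x 90 mm, top at 57 mm) at x=-110 mm keeps the centre of mass within 20 mm of the handle in x. Starts flat, mast end (+x) away from the robot.
- grip (a point): Middle of the stand's blue handle, where to grip: stand x=-50, y=0, z=120 mm. The handle is 40 mm (stand x) by 24 mm (stand y), from the foot up to 152 mm; grip across stand y. Level with the pivot, so tilting about stand x through this point leaves the pivot in place.
- mast: Tall mast pivoted about stand x. Origin on the pivot, z up the rod, axes those of the stand when centred. 12 mm rod from z=-70 to 200 mm. Turning positive about x leans its top to stand -y. Stops 0.4 rad either side of the stand's own upright. It starts resting on its stop on the stand -y side. Nominal 0.235 kg, centre of mass 29 mm above pivot. Real mass within 10 %, all in proportion.
- pivot (a point): Mast pivot on the stand (x=100, y=0, z=120 mm). Lean a of mast, tilt b of stand, both from vertical about stand x: 0.0049 a'' = 0.067 a - 0.047 (a-b) - 0.012 (a'-b') in N m: inertia, gravity, centring spring, damping; no dry friction. Spring too soft: upright is unstable, falls with time constant 0.9 s. Tilting the stand over 0.12 rad against the lean frees the mast from its stop.
- lamp (a point): Centre of the white lamp head (52 mm diameter, 45 mm high), on the mast's axis 225 mm above the pivot.
- weight (a point): Centre of the mast's brass counterweight (44 mm diameter, 40 mm along x), 80 mm below the pivot.
- dock: Dock fixed on the bench. Origin: on the bench under the centre of the stand's place. Set down, the stand has its origin above this, its axes along the dock's, its underside 6 mm above the bench. White plate 6 mm thick, x=-140 to 220 mm, 160 mm wide; black mat 288 x 128 mm centred on the origin marks the place. Black upright 30 x 90 mm, 276 mm high, at x=205 mm.
- fork (a point): Where the mast belongs, midway between the orange fork's bars: dock x=100, y=0, z=270 mm. Two level 10 mm bars at y=+-27 mm (44 mm clear) run from the upright to x=85 mm, then flare to y=+-60 mm at x=55 mm. Open front faces dock -x. A docked mast leans on one bar, about 0.1 rad off vertical.
- slide_box: Bystander: green slide box 90 x 180 x 32 mm. Origin: centre of underside.
- oil_bottle: Bystander: amber oil bottle, 44 mm diameter, 85 mm high. Origin: centre of underside.
- petri_dish: Bystander: clear petri dish, 92 mm diameter, 16 mm high. Origin: centre of underside.

How it is judged:
By the outcome, as a careful person would: the job done as asked, in the order asked, and still so for the second after the job is handed in, with the robot touching nothing.
It also fails if it takes over 69 s, if anything falls off the work surface, if the arm or the gripper's body presses on something with over 40 N, if the wrist force passes 120 N, or if a joint passes its speed limit or range.

## Robot

A 7-joint arm with a two-finger parallel gripper is mounted at the origin on the work surface. World frame = base frame: x ahead of the robot, y to its left, z up, the work surface at z = 0. Lengths are in m, angles in rad, forces in N, time in s.
With the tool pointing down it reaches from about 0.425 to 0.925 m from the base axis. Payload 6.8 kg.
Tool frame: the origin (TCP) lies on the centre line of the jaws, within the pads' length; the fingertips stand 14 mm ahead of it and the grasp point (between the pads) lies 5 mm behind it (env.tips_ahead is the distance from the TCP to the fingertips, in m); z points along the fingers, y is the line along which they close (so a half turn about z gives the same grasp; the last joint's range is limited). The gripper opens to 88 mm and grips with 3 to 60 N. Pads are 20 mm wide; open, the fingers measure 115 mm over their backs; the gripper's body (75 mm by 178 mm) begins 61 mm behind the grasp point.
Start: joints at [1.209, 0.477, 0.022, 1.555, -0.011, 1.109, -0.083], TCP at [0.169, -0.653, 0.237] pointing down, gripper open.
Joint ranges: [-2.96, 2.96], [-0.34, 2.1], [-1.41, 1.46], [0.24, 2.44], [-1.37, 4.51], [0.17, 1.92], [-2.96, 2.96]. Speed limits (rad/s): [2.39, 2.39, 3.14, 3.14, 3.14, 3.14, 3.14].

## Interface

Orientations are given as [roll, pitch, yaw] about the fixed x, y, z axes, in that order (R = Rz(yaw) Ry(pitch) Rx(roll)).
In Python, from workcell import monitor, grab_frame, job, env gives the robot as it stands. The module is installed in compiled form; this text tells all that it offers.
- The arm moves only by the tool servo_tool, never from a script. Its argument "increments" is a list of rows, each a list of 7 numbers: the shift along the tool's x, y, z each as a share of 40 mm, from -1 to 1, then the turn, a rotation vector about the tool's x, y, z each as a share of 0.08 rad, from -1 to 1, then the closure, from -1 (fully open) to 1 (shut). A call has 1 to 10 rows; each row shifts and turns the commanded pose from where the row before left it, along the tool's axes as they then stand; what a row does not reach is not made up. A row lasts 1/12 s, in which the tool goes at most 41.7 mm and 7.16 degrees, less where a joint would pass 70% of its speed; a pose out of reach is approached as far as the arm can. A call with a number of a shift or a turn outside -1 to 1 is refused whole. A call with a gripper value outside its range is refused whole. The fingers move at their own pace and stop on an object; "squeeze" is the grip in N (left out, the last holds). Time passes only in rows, so rows that do not move let the fingers close. It gives the time, the measured TCP pose, the force, the opening and the grip force at its end, in the units of the state.
- monitor.read_state(): the state, without advancing time (a new reading comes with each control period).
- grab_frame(name): name is "scene" or "top" or "wrist"; returns a dict with "pixels" (480x640x3 uint8, red, green, blue), "fx", "fy", "cx", "cy" (pixels), "dist" ([k1, k2, p1, p2, k3] as OpenCV has them; the pictures are not rectified), "camera_from_world" (4x4, takes a point from world to camera coordinates). Camera axes: x right, y down, z forward; pixel columns grow to the right and rows downward; lengths in m; the calibration is good to about 2 mm. A picture is of the moment at which its call begins. There is no depth.
- job.close_job(): hands the job in; it is judged then, once.
The state is a dict: "time": time; "qpos": joint angles; "qd": joint speeds; "tau": joint torques, N m; "ee_pos": TCP position; "tool_rot": TCP orientation; "contact_force": force on the tool from outside, world axes, zero at the start; "moment": the same for the moment, N m; "grip_width": opening from 0.0 (shut) to 1.0 (fully open); "finger_force": force on a finger pad.
Only numpy, scipy, OpenCV 4.12 (cv2) and the standard library are available. Lean on these libraries where they do the work, as an engineer would, in place of code of your own. Each camera call takes 0.05 s, during which the arm holds its last target. There are 200 camera calls.

## Working session

There is one attempt and no reset: what is moved stays moved. The work goes in short steps, Python scripts to look and compute and a tool call to move; the robot and the scene stay as the last step left them, time stands still between calls to the robot, and variables do not carry over. Pictures are saved under pics/ and viewed, at most 10 in all, crops included, and the job is handed in when it is done.

Besides the shell and the picture viewer there is one more tool, called after "Request:" by a JSON object that holds its "fn" and its "kwargs", one argument or row to a line. servo_tool: Moves the arm, as the interface text tells. Its arguments: {"type":"object","properties":{"increments":{"type":"array","items":{"type":"array","items":{"type":"number"}}},"squeeze":{"type":"number"}},"required":["increments"]}

```bash
mkdir -p pics; ls; cat > h.py <<'E'
import numpy as np, cv2
from workcell import monitor, grab_frame, job, env
def save(n,f): cv2.imwrite(f'pics/{n}.png',f['pixels'][:,:,::-1])
E
python3 - <<'E'
from h import *
import pickle
for n in ('scene','top'):
    f=grab_frame(n); save(n+'0',f); pickle.dump(f,open(n+'0.pkl','wb'))
    M=f['camera_from_world']; print(n,f['fx'],f['cx'],f['cy'],f['dist'],-M[:3,:3].T@M[:3,3])
print(monitor.read_state())
E
```

```text
pics
scene 574.0988687302092 318.20486710551336 234.7081651682703 [0.06456339 0.         0.         0.         0.        ] [ 0.99334947 -0.66628089  1.39398828]
top 559.2163468228125 312.09778297907144 235.2255269769084 [0.00955912 0.         0.         0.         0.        ] [0.53302325 0.00624668 1.78166376]
{'time': 0.1, 'qpos': array([ 1.20889556,  0.47770474,  0.0223242 ,  1.55628547, -0.01151067,
        1.10928328, -0.08309736]), 'qd': array([ 1.18439415e-03, -1.77916294e-03,  2.03850717e-05, -3.28282324e-03,
       -7.15546400e-04,  1.07667320e-03, -2.41301261e-03]), 'tau': array([ 4.75690904e-03, -5.84086847e+01,  1.54009033e+00, -2.73313880e+01,
       -5.41755231e-02,  1.30581329e-02,  6.07400943e-05]), 'ee_pos': array([ 0.16936792, -0.65290439,  0.23581541]), 'tool_rot': array([-3.14004224e+00,  9.33028697e-05,  2.53835835e-01]), 'contact_force': array([-0.28989914,  0.409151  , -0.16195889]), 'moment': array([ 0.01617366, -0.01108691,  0.00919069]), 'finger_force': 0.0, 'grip_width': 0.996531773756572}
```

View pics/scene0.png

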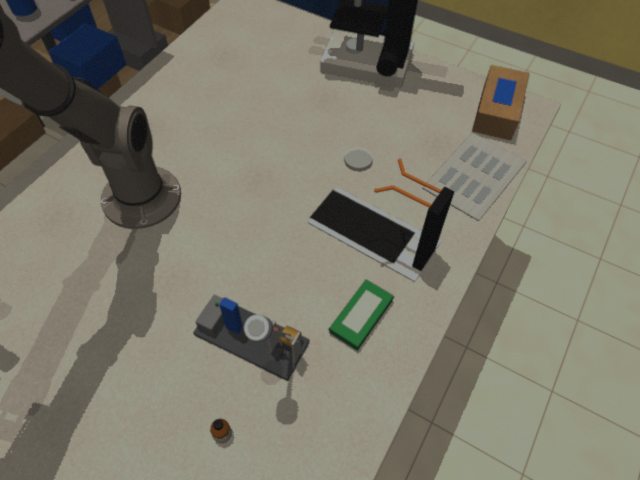

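View pics/top0.png

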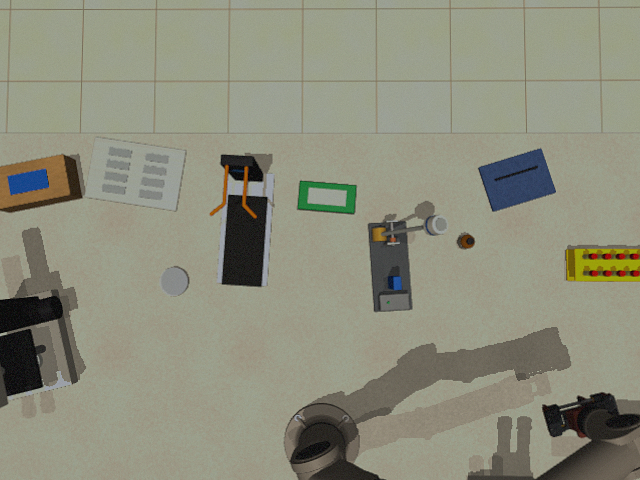

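The top view shows the dock mat around (245,240) with the fork opening downwards (toward the robot). The stand is around (392,265), with its handle at (394,283) and its lamp drooping right to (436,225). The scene view agrees: handle (231,315), mat (362,225), slide box (362,313), bottle (221,430). Next I'll rectify onto the relevant planes and fit.

```bash
cat >> h.py <<'E'
S=1000.; X0,Y0,W,H=0.35,-0.45,900,650   # rectified px: u=(y-Y0)*S, v=(x-X0)*S
def rect(f,z):
    K=np.array([[f['fx'],0,f['cx']],[0,f['fy'],f['cy']],[0,0,1]]);M=f['camera_from_world']
    im=cv2.undistort(f['pixels'],K,np.array(f['dist']))
    P=K@M[:3]; Hm=np.c_[P[:,1],P[:,0],P[:,2]*z+P[:,3]]  # from (y,x,1)
    A=np.array([[1/S,0,Y0],[0,1/S,X0],[0,0,1]])
    return cv2.warpPerspective(im,Hm@A,(W,H),flags=cv2.INTER_LINEAR|cv2.WARP_INVERSE_MAP)
def comps(m,amin):
    n,l,s,c=cv2.connectedComponentsWithStats(m.astype(np.uint8))
    for i in range(1,n):
        if s[i,4]>=amin:
            cn=max(cv2.findContours((l==i).astype(np.uint8),0,2)[0],key=cv2.contourArea)
            (u,v),(w,h),a=cv2.minAreaRect(cn)
            print('  area',s[i,4],'xy',round(v/S+X0,4),round(u/S+Y0,4),'wh',round(w),round(h),'ang',round(a,1), 'corners',[(round(q[1]/S+X0,3),round(q[0]/S+Y0,3)) for q in cv2.boxPoints(((u,v),(w,h),a))])
E
python3 - <<'E'
from h import *
import pickle
for n in ('top','scene'):
    f=pickle.load(open(n+'0.pkl','rb'))
    for nm,z in (('mat',.0065),('foot',.015),('handle',.152)):
        r=rect(f,z).astype(int); R,G,B=r[...,0],r[...,1],r[...,2]; mx=r.max(2)
        if nm=='mat': m=(mx<40)
        elif nm=='foot': m=(mx<95)&(mx>=40)&(r.max(2)-r.min(2)<25)
        else: m=(B>R+40)&(B>G+30)
        print(n,nm); comps(m,{'mat':3000,'foot':6000,'handle':300}[nm])
        if nm=='foot': cv2.imwrite(f'pics/r_{n}.png',r[::-1,::-1,::-1][:600,:800])
E
```

```text
top mat
  area 32825 xy 0.6259 0.245 wh 123 283 ang 3.3 corners [(np.float32(0.764), np.float32(0.175)), (np.float32(0.481), np.float32(0.192)), (np.float32(0.488), np.float32(0.315)), (np.float32(0.771), np.float32(0.298))]
  area 6583 xy 0.8576 0.2565 wh 136 78 ang 3.4 corners [(np.float32(0.893), np.float32(0.186)), (np.float32(0.814), np.float32(0.191)), (np.float32(0.822), np.float32(0.327)), (np.float32(0.901), np.float32(0.322))]
top foot
  area 24520 xy 0.5488 -0.2412 wh 283 174 ang 86.5 corners [(np.float32(0.413), np.float32(-0.337)), (np.float32(0.402), np.float32(-0.163)), (np.float32(0.685), np.float32(-0.146)), (np.float32(0.695), np.float32(-0.32))]
top handle
  area 995 xy 0.4945 -0.218 wh 39 26 ang 90.0 corners [(np.float32(0.475), np.float32(-0.231)), (np.float32(0.475), np.float32(-0.205)), (np.float32(0.514), np.float32(-0.205)), (np.float32(0.514), np.float32(-0.231))]
scene mat
  area 33208 xy 0.6274 0.2462 wh 121 281 ang 3.6 corners [(np.float32(0.764), np.float32(0.177)), (np.float32(0.484), np.float32(0.195)), (np.float32(0.491), np.float32(0.315)), (np.float
[... 351 characters left out ...]
loat32(0.823), np.float32(-0.45)), (np.float32(0.823), np.float32(-0.347)), (np.float32(0.999), np.float32(-0.347))]
scene foot
  area 22309 xy 0.5461 -0.2144 wh 293 130 ang 86.5 corners [(np.float32(0.404), np.float32(-0.288)), (np.float32(0.396), np.float32(-0.159)), (np.float32(0.688), np.float32(-0.141)), (np.float32(0.696), np.float32(-0.27))]
scene handle
  area 949 xy 0.498 -0.2205 wh 40 25 ang 90.0 corners [(np.float32(0.478), np.float32(-0.233)), (np.float32(0.478), np.float32(-0.208)), (np.float32(0.518), np.float32(-0.208)), (np.float32(0.518), np.float32(-0.233))][ WARN:0@0.417] global loadsave.cpp:1063 imwrite_ Unsupported depth image for selected encoder is fallbacked to CV_8U.
```

```bash
python3 - <<'E'
import cv2,numpy as np
a=cv2.imread('pics/r_top.png');b=cv2.imread('pics/r_scene.png')
cv2.imwrite('pics/rr.png',np.vstack([cv2.resize(a,(400,300)),cv2.resize(b,(400,300))]))
E
```

```text
(no output)
```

View pics/rr.png

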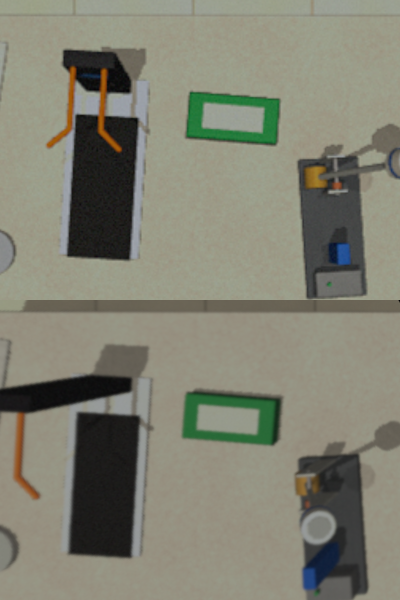

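The rectified views agree to about 2 mm. Dock origin is near (0.627, 0.246) with yaw -0.062. Stand origin is near (0.547, -0.215) with yaw +0.06, which puts the handle at (0.496, -0.218), and its top triangulates to about 0.146–0.152. Now I'll plan the approach and check the lamp's colour contrast.

```bash
cat >> h.py <<'E'
from scipy.spatial.transform import Rotation as Ro
def pose(): 
    s=monitor.read_state(); return np.array(s['ee_pos']),Ro.from_euler('xyz',s['tool_rot']),s
def plan(path):
    """path: list of (pos,Rotation), first = start. prints rows"""
    out=[]
    for (p,R),(q,Q) in zip(path[:-1],path[1:]):
        out.append(list(np.round(np.r_[R.inv().apply(q-p)/.04,(R.inv()*Q).as_rotvec()/.08],3)))
    return out
def tool(yaw,b=0): return Ro.from_euler('z',yaw)*Ro.from_euler('x',b+np.pi)
def proj(f,P):
    M=f['camera_from_world'];K=np.array([[f['fx'],0,f['cx']],[0,f['fy'],f['cy']],[0,0,1]])
    return cv2.projectPoints(np.atleast_2d(P).astype(float),cv2.Rodrigues(M[:3,:3])[0],M[:3,3],K,np.array(f['dist']))[0][:,0]
E
python3 - <<'E'
from h import *
import pickle
for n in ('top','scene'):
    f=pickle.load(open(n+'0.pkl','rb')); L=proj(f,[.652,-.296,.327])[0]; print(n,L)
    u,v=np.round(L).astype(int); im=f['pixels']
    for d in range(-24,25,4): print(im[v,u+d],im[v+d,u])
p,R,s=pose(); q=np.array([.4955,-.2185,.225]); n=16
path=[(p,R)]+[(p+(q-p)*i/n,tool(.254+(.061-.254)*i/n)) for i in range(1,n+1)]
for r in plan(path): print([float(x) for x in r])
E
```

```text
top [435.55382543 223.7114179 ]
[155 156 136] [153 153 135]
[158 161 142] [155 156 139]
[155 157 137] [158 151 133]
[106 100  94] [157 156 138]
[118 115 103] [147 150 142]
[148 146 137] [128 129 125]
[117 118 112] [117 118 112]
[129 132 123] [145 149 146]
[129 131 124] [143 143 140]
[157 158 146] [158 151 131]
[154 151 131] [154 155 135]
[156 158 139] [154 154 136]
[153 154 135] [158 155 137]
scene [258.51010171 328.34659062]
[14 30 57] [150 147 131]
[18 28 51] [150 143 127]
[71 72 72] [151 149 131]
[140 143 139] [149 152 151]
[126 127 121] [133 135 128]
[125 126 120] [123 125 118]
[124 126 119] [124 126 119]
[123 124 118] [125 126 119]
[145 149 146] [142 144 140]
[58 59 62] [83 82 79]
[124  74  52] [59 60 59]
[65 56 52] [60 61 60]
[82 74 63] [61 61 62]
[0.664, -0.529, 0.018, -0.019, 0.001, 0.149]
[0.657, -0.537, 0.017, 0.0, -0.0, 0.151]
[0.651, -0.545, 0.017, 0.0, -0.0, 0.151]
[0.644, -0.553, 0.017, 0.0, -0.0, 0.151]
[0.638, -0.56, 0.017, 0.0, -0.0, 0.151]
[0.631, -0.568, 0.017, 0.0, -0.0, 0.151]
[0.624, -0.576, 0.017, -0.0, -0.0, 0.151]
[0.617, -0.583, 0.017, -0.0, -0.0, 0.151]
[0.61, -0.59, 0.017, 0.0, -0.0, 0.151]
[0.603, -0.598, 0.017, 0.0, -0.0, 0.151]
[0.595, -0.605, 0.017, -0.0, -0.0, 0.151]
[0.588, -0.612, 0.017, 0.0, -0.0, 0.151]
[0.581, -0.619, 0.017, -0.0, -0.0, 0.151]
[0.573, -0.626, 0.017, -0.0, -0.0, 0.151]
[0.565, -0.633, 0.017, 0.0, -0.0, 0.151]
[0.558, -0.64, 0.017, 0.0, -0.0, 0.151]
```

Request:
{"fn": "servo_tool", "kwargs": {
  "increments": [
    [0.66,-0.53,0.02,0,0,0.15,-1],
    [0.66,-0.54,0.02,0,0,0.15,-1],
    [0.65,-0.545,0.02,0,0,0.15,-1],
    [0.645,-0.55,0.02,0,0,0.15,-1],
    [0.64,-0.56,0.02,0,0,0.15,-1],
    [0.63,-0.57,0.02,0,0,0.15,-1],
    [0.625,-0.575,0.02,0,0,0.15,-1],
    [0.62,-0.58,0.02,0,0,0.15,-1],
    [0.61,-0.59,0.02,0,0,0.15,-1],
    [0.6,-0.6,0.02,0,0,0.15,-1]
  ]
}}

```text
time: 0.93
ee_pos: [0.3739, -0.3802, 0.2284]
tool_rot: [-3.141, 0.0, 0.133]
contact_force: [0.3, 0.1, 0.3]
grip_width: 1.002
finger_force: 0.0
```

Request:
{"fn": "servo_tool", "kwargs": {
  "increments": [
    [0.595,-0.605,0.02,0,0,0.15,-1],
    [0.59,-0.61,0.02,0,0,0.15,-1],
    [0.58,-0.62,0.02,0,0,0.15,-1],
    [0.57,-0.63,0.02,0,0,0.15,-1],
    [0.565,-0.63,0.02,0,0,0.15,-1],
    [0.56,-0.64,0.02,0,0,0.15,-1],
    [0,0,0,0,0,0,-1],
    [0,0,0,0,0,0,-1]
  ]
}}

```text
time: 1.6
ee_pos: [0.4965, -0.2166, 0.2235]
tool_rot: [-3.141, 0.0, 0.067]
contact_force: [0.4, -1.0, -0.3]
grip_width: 0.995
finger_force: 0.0
```

```bash
python3 - <<'E'
from h import *
f=grab_frame('wrist'); save('wrist1',f)
p,R,s=pose(); print(p,s['tool_rot'])
r=f['pixels'].astype(int); m=(r[...,2]>r[...,0]+40)&(r[...,2]>r[...,1]+30)
yaw=.061; g=np.array([.4955,-.2185,0]); Rz=Ro.from_euler('z',yaw).as_matrix()
n,l,st,c=cv2.connectedComponentsWithStats(m.astype(np.uint8)); print(st[1:],c[1:])
for dx,dy in ((-20,-12),(20,-12),(20,12),(-20,12)): print(proj(f,g+Rz@np.array([dx/1e3,dy/1e3,.152])))
E
```

```text
[ 0.49542578 -0.21848355  0.22347005] [-3.14148937e+00  9.72519668e-04  6.33994668e-02]
[[ 305  193   37   92 2927]] [[322.84762556 241.5862658 ]]
[[339.00523601 286.20857469]]
[[340.23696625 228.24444818]]
[[302.23383615 228.09506855]]
[[302.85921514 286.07557177]]
```

View pics/wrist1.png

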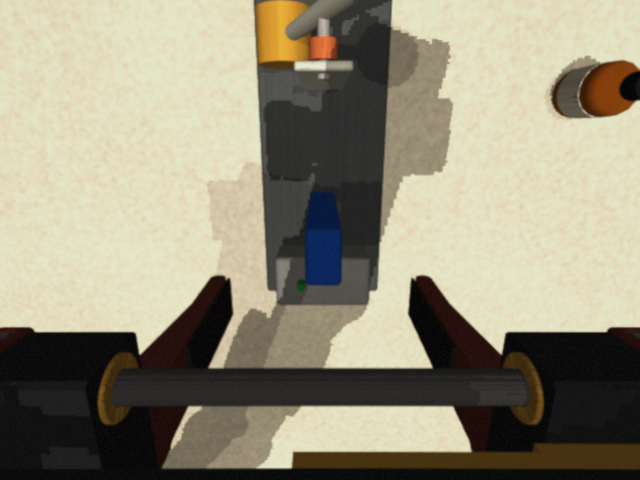

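The wrist view shows the handle top at columns 306–341 and rows 227–285. I predicted 302–340 and 228–286, so it's about 1.5 mm to the right (−y) and the height agrees. Now descend and grip.

Request:
{"fn": "servo_tool", "kwargs": {
  "increments": [
    [0,0.04,0.5,0,0,0,-1],
    [0,0,0.55,0,0,0,-1],
    [0,0,0.55,0,0,0,-1],
    [0,0,0.55,0,0,0,-1],
    [0,0,0.55,0,0,0,-1],
    [0,0,0,0,0,0,-1],
    [0,0,0,0,0,0,1],
    [0,0,0,0,0,0,1],
    [0,0,0,0,0,0,1],
    [0,0,0,0,0,0,1]
  ],
  "squeeze": 45
}}

```text
time: 2.48
ee_pos: [0.4965, -0.221, 0.1173]
tool_rot: [3.14, -0.002, 0.061]
contact_force: [0.2, 0.2, -0.2]
grip_width: 0.735
finger_force: 0.0
```

Request:
{"fn": "servo_tool", "kwargs": {
  "increments": [
    [0,0,0,0,0,0,1],
    [0,0,0,0,0,0,1],
    [0,0,0,0,0,0,1],
    [0,0,0,0,0,0,1]
  ]
}}

```text
time: 2.82
ee_pos: [0.4958, -0.2204, 0.1161]
tool_rot: [3.141, -0.0, 0.062]
contact_force: [0.7, 0.6, 0.4]
grip_width: 0.429
finger_force: 0.0
```

Request:
{"fn": "servo_tool", "kwargs": {
  "increments": [
    [0,0,0,0,0,0,1],
    [0,0,0,0,0,0,1],
    [0,0,0,0,0,0,1],
    [0,0,0,0,0,0,1],
    [0,0,0,0,0,0,1]
  ]
}}

```text
time: 3.23
ee_pos: [0.4956, -0.2193, 0.1157]
tool_rot: [-3.14, 0.001, 0.062]
contact_force: [-1.4, 5.3, 1.8]
grip_width: 0.272
finger_force: 45.0
```

Request:
{"fn": "servo_tool", "kwargs": {
  "increments": [
    [0,0,-0.1,0,0,0,1],
    [0,0,-0.25,0,0,0,1],
    [0,0,-0.35,0,0,0,1],
    [0,0,-0.4,0,0,0,1],
    [0,0,-0.4,0,0,0,1],
    [0,0,-0.3,0,0,0,1],
    [0,0,-0.15,0,0,0,1],
    [0,0,-0.05,0,0,0,1],
    [0,0,0,0,0,0,1]
  ]
}}

```text
time: 3.98
ee_pos: [0.4954, -0.2208, 0.1959]
tool_rot: [3.141, 0.0, 0.061]
contact_force: [-0.6, -0.5, -7.7]
grip_width: 0.268
finger_force: 45.0
```

```bash
cat >> h.py <<'E'
import pickle
GS=np.array([-.05,0,.12])
def lampworld(p,yaw,a,b,l=.225):
    g=p+tool(yaw,b).apply([0,0,-.005])
    Rz=Ro.from_euler('z',yaw)
    piv=g+(Rz*Ro.from_euler('x',b)).apply([.15,0,0])
    return piv+(Rz*Ro.from_euler('x',a)).apply([0,0,l])
def lampmask(im):
    r=cv2.GaussianBlur(im,(0,0),1.0).astype(int); d=r[...,0]-r[...,2]
    return (d<13)&(r.min(2)>105)
E
python3 - <<'E'
from h import *
p,R,s=pose(); print(p,s['tool_rot'],s['contact_force'],s['moment'])
F={n:grab_frame(n) for n in ('top','scene','wrist')}; pickle.dump(F,open('f2.pkl','wb'))
t=[]
for n in ('top','scene'):
    f=F[n]; L=proj(f,lampworld(p,s['tool_rot'][2],.4,0))[0]; print(n,L)
    u,v=np.round(L).astype(int); c=f['pixels'][max(v-60,0):v+60,u-60:u+60,::-1]; m=lampmask(f['pixels'])[max(v-60,0):v+60,u-60:u+60]
    t.append(cv2.resize(np.hstack([c,np.repeat(m[...,None]*255,3,2).astype(np.uint8)]),(480,240),interpolation=0))
w=cv2.resize(F['wrist']['pixels'][...,::-1],(320,240))
cv2.imwrite('pics/lift.png',np.hstack([np.vstack(t),np.vstack([w,w*0])]))
E
```

```text
[ 0.49535433 -0.22081579  0.19593837] [3.14119229e+00 1.52782603e-04 6.12805313e-02] [-0.59532034 -0.50418512 -7.72623493] [0.04306374 0.12585219 0.01876264]
top [443.68555746 221.65949596]
scene [253.7159275 311.0319217]
```

View pics/lift.png

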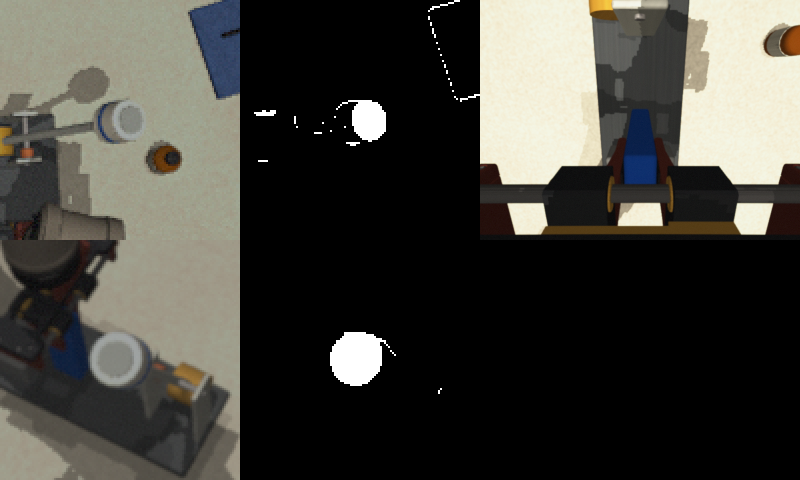

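The mask isolates the lamp top face cleanly: top about (448,222) and scene about (252,310), within a few px of the prediction for a = 0.4. The brass weight has left the wrist view, so I'll track the lamp with the two fixed cameras. Writing the estimator and planner next.

```bash
cat > bal.py <<'E'
from h import *
from scipy.optimize import least_squares, minimize_scalar
import sys, os, json
DT=1/120
def sim(a,v,b0,bs,ys=None,k=1.0,hold=0.2):
    """bs: b at end of each row; returns a,v trajectory sampled each row. ys: stand-y of pivot per row incl start"""
    n=len(bs); ys=np.zeros(n+1) if ys is None else np.array(ys); vy=np.r_[0,np.diff(ys)*12,0]
    out=[]; b=b0
    for i in range(n):
        db=(bs[i]-b0)*12 if i==0 else (bs[i]-bs[i-1])*12
        acc=(vy[i+1]-vy[i])*12
        for _ in range(10):
            b+=db*DT
            dd=(.067*k*a-.047*(a-b)-.012*(v-db)-.00682*k*acc*-1)/(.0049*k)
            v+=dd*DT; a+=v*DT
            if a-b>.4: a=b+.4; v=min(v,db)
            if a-b<-.4: a=b-.4; v=max(v,db)
        out.append((a,v,b))
    return np.array(out)
def hold(a,v,b,t,k=1.0):
    r=[(a,v)]
    for _ in range(int(round(t/DT))):
        v+=(.067*k*a-.047*(a-b)-.012*v)/(.0049*k)*DT; a+=v*DT
        if a-b>.4: a=b+.4; v=min(v,0)
        r.append((a,v))
    return np.array(r)
def lean(f,p,yaw,b,guess,off):
    m=lampmask(f['pixels']).astype(np.uint8); n,l,st,c=cv2.connectedComponentsWithStats(m)
    L=lambda a: proj(f,lampworld(p,yaw,a,b,.2475))[0]+off
    cand=[(c[i]) for i in range(1,n) if st[i,4]>150]
    best=None
    for q in cand:
        r=minimize_scalar(lambda a: np.sum((L(a)-q)**2),bounds=(-.8,.8),method='bounded')
        if best is None or r.fun<best[0]: best=(r.fun,r.x)
    return best
def planb(a,v,b,ys=None,k=1.0,n=10,bref=0.0,wdb=2.0):
    N=n+12
    def tr(x):
        bs=b+np.cumsum(x); h=bs[:n]
        s1=sim(a,v,b,h,ys,k); h2=hold(*s1[-1],.2,k)[-1]
        s2=sim(h2[0],h2[1],h[-1],bs[n:],None,k); return s1,s2
    def res(x):
        s1,s2=tr(x); s=np.vstack([s1,s2])
        w=s2[-1,1]+3.59*s2[-1,0]-2.45*s2[-1,2]
        return np.r_[s[:,0],.15*s[:,1],.4*(s[:,2]),wdb*x*.5,5*w,2*s2[-1,2],3*s1[-1,0],s1[-1,1],2*s1[-1,2],3*np.clip(np.abs(s[:,2])-.28,0,1)]
    r=least_squares(res,np.zeros(N),bounds=(-.065,.065),max_nfev=25)
    return r.x[:n],tr(r.x)[0]
E
cat > step.py <<'E'
# usage: step.py nframes  x y z yaw n   (absolute TCP target; '-' keeps)
from bal import *
st=json.load(open('st.json')); nf=int(sys.argv[1]); n=int(sys.argv[6]); k=st['k']
obs=[]
for i in range(nf):
    nm='scene' if i%2==0 else 'top'
    p,R,s=pose(); b=(s['tool_rot'][0]%(2*np.pi))-np.pi; yaw=s['tool_rot'][2]
    t=s['time']; f=grab_frame(nm); fun,a=lean(f,p,yaw,b,0,np.array(st['off'][nm])); obs.append((.05*i,a,fun**.5,b))
p,R,s=pose(); b=(s['tool_rot'][0]%(2*np.pi))-np.pi; yaw=s['tool_rot'][2]
pa,pv=st['pred']; bh=np.mean([o[3] for o in obs]) if obs else b
def res(x):
    h=hold(x[0],x[1],bh,.05*nf,k)
    return [(h[int(o[0]*120),0]-o[1])/.006 for o in obs if o[2]<6]+[(x[0]-pa)/st['sa'],(x[1]-pv)/st['sv']]
x=least_squares(res,[pa,pv]).x; a,v=hold(x[0],x[1],bh,.05*nf,k)[-1]
print('t',s['time'],'obs',[(round(o[1],3),round(o[2],1)) for o in obs],'pred',np.round([pa,pv],3),'est0',np.round(x,3),'now a,v,b',np.round([a,v,b],3),'p',np.round(p,4),'yaw',round(yaw,4),'F',np.round(s['contact_force'],1))
tg=[p[i] if sys.argv[2+i]=='-' else float(sys.argv[2+i]) for i in range(3)]; ty=yaw if sys.argv[5]=='-' else float(sys.argv[5])
u=np.arange(n+1)/n; sc=np.array([6*q**5-15*q**4+10*q**3 for q in u])
P=p+np.outer(sc,np.array(tg)-p); Y=yaw+sc*(ty-yaw)
sy=np.array([-np.sin(yaw),np.cos(yaw),0]); ys=(P-p)@sy + (Y-yaw)*.15
db,s1=planb(a,v,b,ys,k,n); bs=b+np.cumsum(db)
path=[(p,tool(yaw,b))]+[(P[i+1],tool(Y[i+1],bs[i])) for i in range(n)]
rows=[[round(float(q),2)+0.0 for q in r]+[1] for r in plan(path)]
print(json.dumps(rows)); print('pred traj a',np.round(s1[:,0],2),'b',np.round(s1[:,2],2))
st['pred']=list(map(float,s1[-1,:2])); st['sa'],st['sv']=.03,.1; st.setdefault('log',[]).append([float(s['time']),a,v,b]); json.dump(st,open('st.json','w'))
E
python3 - <<'E'
from bal import *
F=pickle.load(open('f2.pkl','rb')); p,R,s=pose(); yaw=s['tool_rot'][2]; off={}
for n in ('top','scene'):
    f=F[n]; fun,a=lean(f,p,yaw,0,0,np.zeros(2)); print(n,fun**.5,a)
    m=lampmask(f['pixels']).astype(np.uint8); c=cv2.connectedComponentsWithStats(m)[3]; st=cv2.connectedComponentsWithStats(m)[2]
    L=proj(f,lampworld(p,yaw,.4,0,.2475))[0]; i=min([j for j in range(1,len(c)) if st[j,4]>150],key=lambda j:np.linalg.norm(c[j]-L)); off[n]=list(map(float,c[i]-L)); print(off[n])
json.dump(dict(off=off,k=1.0,pred=[.4,0.],sa=.005,sv=.01),open('st.json','w'))
E
time python3 step.py 0 - - - - 10
```

```text
top 0.3681346473462579 0.384808053285708
[-1.2910766036082464, 0.4034252779871679]
scene 1.2250279880730977 0.3939387434908976
[1.4582552325712186, -0.21360005880194421]
t 4.1333 obs [] pred [0.4 0. ] est0 [0.4 0. ] now a,v,b [0.4   0.    0.001] p [ 0.4949 -0.2203  0.1949] yaw 0.0617 F [-0.1 -0.2 -7.9]
[[0.0, 0.0, 0.0, -0.51, 0.0, 0.0, 1], [0.0, 0.0, 0.0, -0.46, 0.0, 0.0, 1], [0.0, 0.0, 0.0, -0.36, 0.0, 0.0, 1], [0.0, 0.0, 0.0, -0.47, 0.0, 0.0, 1], [0.0, 0.0, 0.0, -0.09, 0.0, 0.0, 1], [0.0, 0.0, 0.0, 0.0, 0.0, 0.0, 1], [0.0, 0.0, 0.0, -0.04, 0.0, 0.0, 1], [0.0, 0.0, 0.0, 0.22, 0.0, 0.0, 1], [0.0, 0.0, 0.0, 0.25, 0.0, 0.0, 1], [0.0, 0.0, 0.0, 0.37, 0.0, 0.0, 1]]
pred traj a [0.36 0.32 0.29 0.26 0.22 0.19 0.16 0.13 0.1  0.08] b [-0.04 -0.08 -0.11 -0.14 -0.15 -0.15 -0.15 -0.14 -0.12 -0.09]
real	0m0.742s
user	0m1.273s
sys	0m0.064s
```

Request:
{"fn": "servo_tool", "kwargs": {
  "increments": [
    [0,0,0,-0.5,0,0,1],
    [0,0,0,-0.5,0,0,1],
    [0,0,0,-0.45,0,0,1],
    [0,0,0,-0.4,0,0,1],
    [0,0,0,-0.2,0,0,1],
    [0,0,0,0,0,0,1],
    [0,0,0,0,0,0,1],
    [0,0,0,0.15,0,0,1],
    [0,0,0,0.25,0,0,1],
    [0,0,0,0.3,0,0,1]
  ]
}}

```text
time: 4.97
ee_pos: [0.4956, -0.2206, 0.1958]
tool_rot: [3.036, 0.0, 0.062]
contact_force: [-0.5, 0.7, -7.7]
grip_width: 0.275
finger_force: 45.0
```

```bash
python3 -c "
import json;s=json.load(open('st.json'));s['sa']=.2;s['sv']=.5;json.dump(s,open('st.json','w'))"; python3 step.py 4 - - - - 8
```

```text
t 5.1667 obs [(np.float64(-0.001), np.float64(0.2)), (np.float64(-0.022), np.float64(0.4)), (np.float64(-0.037), np.float64(0.4)), (np.float64(-0.061), np.float64(0.3))] pred [ 0.081 -0.207] est0 [-0.002 -0.371] now a,v,b [-0.08  -0.417 -0.108] p [ 0.4955 -0.2212  0.1958] yaw 0.0603 F [-0.5 -0.4 -7.6]
[[0.0, 0.0, 0.0, 0.39, 0.0, 0.0, 1], [0.0, 0.0, 0.0, 0.35, 0.0, 0.0, 1], [0.0, 0.0, 0.0, 0.32, 0.0, 0.0, 1], [0.0, 0.0, 0.0, 0.29, 0.0, 0.0, 1], [0.0, 0.0, 0.0, 0.26, 0.0, 0.0, 1], [0.0, 0.0, 0.0, 0.24, 0.0, 0.0, 1], [0.0, 0.0, 0.0, 0.22, 0.0, 0.0, 1], [0.0, 0.0, 0.0, 0.21, 0.0, 0.0, 1]]
pred traj a [-0.11 -0.14 -0.16 -0.19 -0.2  -0.22 -0.23 -0.24] b [-0.08 -0.05 -0.02  0.    0.02  0.04  0.06  0.08]
```

```bash
sed -i 's/bounds=(-.065,.065)/bounds=(-.076,.076)/; s/wdb=2.0/wdb=0.5/' bal.py; python3 - <<'E'
from bal import *
b=np.cumsum([-.5,-.5,-.45,-.4,-.2,0,0,.15,.25,.3])*.08
for k in (.9,1,1.1): print(k,sim(.4,0,0,b,None,k)[[4,-1]].round(3).tolist())
db,s=planb(-.08,-.417,-.108,None,1.0,8); print((db/.08).round(2).tolist(), s.round(3).tolist())
st=json.load(open('st.json')); st['pred']=list(s[-1,:2]); json.dump(st,open('st.json','w'))
E
```

```text
0.9 [[0.196, -0.522, -0.164], [-0.0, -0.374, -0.108]]
1 [[0.207, -0.449, -0.164], [0.044, -0.299, -0.108]]
1.1 [[0.216, -0.385, -0.164], [0.088, -0.209, -0.108]]
[0.37, 0.34, 0.32, 0.3, 0.28, 0.26, 0.24, 0.22] [[-0.113, -0.369, -0.078], [-0.141, -0.324, -0.051], [-0.166, -0.28, -0.025], [-0.188, -0.238, -0.001], [-0.206, -0.197, 0.021], [-0.22, -0.156, 0.041], [-0.232, -0.117, 0.061], [-0.24, -0.077, 0.078]]
```

```bash
sed -i 's/np.r_\[s\[:,0\]/np.r_[4*s[:,0]/; s/,2\*s1\[-1,2\],/,/; s/max_nfev=25/max_nfev=60/' bal.py; python3 - <<'E'
from bal import *
db,s=planb(-.08,-.417,-.108,None,.9,8); print((db/.08).round(2).tolist(), s.round(3).tolist())
st=json.load(open('st.json')); st['k']=.9; st['pred']=list(s[-1,:2]); json.dump(st,open('st.json','w'))
E
```

```text
[0.95, 0.95, 0.95, 0.95, -0.46, -0.95, -0.95, -0.14] [[-0.106, -0.218, -0.032], [-0.114, -0.002, 0.044], [-0.104, 0.23, 0.12], [-0.073, 0.48, 0.196], [-0.036, 0.419, 0.159], [-0.009, 0.234, 0.083], [0.001, 0.031, 0.007], [0.002, -0.003, -0.004]]
```

Request:
{"fn": "servo_tool", "kwargs": {
  "increments": [
    [0,0,0,0.95,0,0,1],
    [0,0,0,0.95,0,0,1],
    [0,0,0,0.95,0,0,1],
    [0,0,0,0.95,0,0,1],
    [0,0,0,-0.46,0,0,1],
    [0,0,0,-0.95,0,0,1],
    [0,0,0,-0.95,0,0,1],
    [0,0,0,-0.14,0,0,1]
  ]
}}

```text
time: 5.83
ee_pos: [0.4962, -0.2182, 0.1961]
tool_rot: [3.135, -0.001, 0.066]
contact_force: [-0.2, 2.6, -8.6]
grip_width: 0.27
finger_force: 45.0
```

```bash
sed -i 's/wdb=0.5/wdb=3.0/' bal.py; python3 step.py 4 - - - - 10
```

```text
t 6.0333 obs [(np.float64(-0.036), np.float64(0.4)), (np.float64(-0.042), np.float64(0.3)), (np.float64(-0.044), np.float64(0.2)), (np.float64(-0.054), np.float64(0.3))] pred [ 0.002 -0.003] est0 [-0.037 -0.095] now a,v,b [-0.055 -0.083 -0.003] p [ 0.4956 -0.2208  0.1959] yaw 0.0614 F [-0.7  0.3 -7.5]
[[0.0, 0.0, 0.0, 0.95, 0.0, 0.0, 1], [0.0, 0.0, 0.0, 0.32, 0.0, 0.0, 1], [0.0, 0.0, 0.0, -0.33, 0.0, 0.0, 1], [0.0, 0.0, 0.0, -0.42, 0.0, 0.0, 1], [0.0, 0.0, 0.0, -0.3, 0.0, 0.0, 1], [0.0, 0.0, 0.0, -0.16, 0.0, 0.0, 1], [0.0, 0.0, 0.0, -0.06, 0.0, 0.0, 1], [0.0, 0.0, 0.0, -0.01, 0.0, 0.0, 1], [0.0, 0.0, 0.0, 0.01, 0.0, 0.0, 1], [0.0, 0.0, 0.0, 0.02, 0.0, 0.0, 1]]
pred traj a [-0.05 -0.04 -0.02 -0.01 -0.    0.    0.    0.    0.    0.  ] b [ 0.07  0.1   0.07  0.04  0.01  0.   -0.   -0.   -0.   -0.  ]
```

Request:
{"fn": "servo_tool", "kwargs": {
  "increments": [
    [0,0,0,0.95,0,0,1],
    [0,0,0,0.32,0,0,1],
    [0,0,0,-0.33,0,0,1],
    [0,0,0,-0.42,0,0,1],
    [0,0,0,-0.3,0,0,1],
    [0,0,0,-0.16,0,0,1],
    [0,0,0,-0.06,0,0,1],
    [0,0,0,-0.01,0,0,1],
    [0,0,0,0.01,0,0,1],
    [0,0,0,0.02,0,0,1]
  ]
}}

```text
time: 6.87
ee_pos: [0.4957, -0.2208, 0.1958]
tool_rot: [3.14, 0.0, 0.061]
contact_force: [-0.6, 0.1, -7.5]
grip_width: 0.269
finger_force: 45.0
```

```bash
python3 step.py 6 - - - - 10
```

```text
t 7.1667 obs [(np.float64(-0.03), np.float64(0.3)), (np.float64(-0.035), np.float64(0.3)), (np.float64(-0.032), np.float64(0.4)), (np.float64(-0.04), np.float64(0.3)), (np.float64(-0.04), np.float64(0.2)), (np.float64(-0.047), np.float64(0.4))] pred [ 0.    -0.001] est0 [-0.03  -0.061] now a,v,b [-0.047 -0.056 -0.002] p [ 0.4957 -0.2205  0.1958] yaw 0.0616 F [ 0.   0.1 -7. ]
[[0.0, 0.0, 0.0, 0.95, 0.0, 0.0, 1], [0.0, 0.0, 0.0, 0.07, 0.0, 0.0, 1], [0.0, 0.0, 0.0, -0.33, 0.0, 0.0, 1], [0.0, 0.0, 0.0, -0.34, 0.0, 0.0, 1], [0.0, 0.0, 0.0, -0.22, 0.0, 0.0, 1], [0.0, 0.0, 0.0, -0.11, 0.0, 0.0, 1], [0.0, 0.0, 0.0, -0.03, 0.0, 0.0, 1], [0.0, 0.0, 0.0, 0.0, 0.0, 0.0, 1], [0.0, 0.0, 0.0, 0.01, 0.0, 0.0, 1], [0.0, 0.0, 0.0, 0.02, 0.0, 0.0, 1]]
pred traj a [-0.04 -0.03 -0.01 -0.    0.    0.    0.    0.    0.    0.  ] b [ 0.07  0.08  0.05  0.03  0.01 -0.   -0.   -0.   -0.   -0.  ]
```

```bash
sed -i 's/bh=np.mean(\(.*\)) if obs else b$/bb=st["bb"]; bh=(np.mean(\1) if obs else b)+bb/; s/planb(a,v,b,ys,k,n); bs=b+/planb(a,v,b+bb,ys,k,n); bs=b+/' step.py; grep -n bb step.py; python3 - <<'E'
import sys; sys.path.insert(0,'.')
from bal import *
st=json.load(open('st.json')); st['bb']=-.008; bb=-.008
db,s=planb(-.047,-.056,-.002+bb,None,.9,10); print((db/.08).round(2).tolist(), s.round(3).tolist())
st['pred']=list(s[-1,:2]); json.dump(st,open('st.json','w'))
E
```

```text
10:pa,pv=st['pred']; bb=st["bb"]; bh=(np.mean([o[3] for o in obs]) if obs else b)+bb
20:db,s1=planb(a,v,b+bb,ys,k,n); bs=b+np.cumsum(db)
[0.95, 0.12, -0.31, -0.33, -0.22, -0.11, -0.03, 0.0, 0.02, 0.02] [[-0.042, 0.159, 0.066], [-0.027, 0.2, 0.076], [-0.013, 0.143, 0.051], [-0.004, 0.076, 0.025], [0.0, 0.028, 0.007], [0.001, 0.003, -0.002], [0.001, -0.006, -0.004], [0.001, -0.006, -0.004], [0.0, -0.004, -0.002], [0.0, -0.0, -0.001]]
```

Request:
{"fn": "servo_tool", "kwargs": {
  "increments": [
    [0,0,0,0.95,0,0,1],
    [0,0,0,0.12,0,0,1],
    [0,0,0,-0.31,0,0,1],
    [0,0,0,-0.33,0,0,1],
    [0,0,0,-0.22,0,0,1],
    [0,0,0,-0.11,0,0,1],
    [0,0,0,-0.03,0,0,1],
    [0,0,0,0,0,0,1],
    [0,0,0,0.02,0,0,1],
    [0,0,0,0.02,0,0,1]
  ]
}}

```text
time: 8.0
ee_pos: [0.4957, -0.2206, 0.1959]
tool_rot: [-3.135, 0.0, 0.061]
contact_force: [-0.2, 0.9, -7.5]
grip_width: 0.272
finger_force: 45.0
```

```bash
python3 step.py 6 - - - - 10
```

```text
t 8.3 obs [(np.float64(-0.021), np.float64(0.2)), (np.float64(-0.023), np.float64(0.3)), (np.float64(-0.023), np.float64(0.2)), (np.float64(-0.026), np.float64(0.4)), (np.float64(-0.025), np.float64(0.2)), (np.float64(-0.028), np.float64(0.4))] pred [ 0. -0.] est0 [-0.021 -0.023] now a,v,b [-0.029 -0.029  0.006] p [ 0.4957 -0.2205  0.1958] yaw 0.0616 F [ 0.4  0.1 -7.3]
[[0.0, 0.0, 0.0, 0.63, 0.0, 0.0, 1], [0.0, 0.0, 0.0, -0.02, 0.0, 0.0, 1], [0.0, 0.0, 0.0, -0.22, 0.0, 0.0, 1], [0.0, 0.0, 0.0, -0.2, 0.0, 0.0, 1], [0.0, 0.0, 0.0, -0.12, 0.0, 0.0, 1], [0.0, 0.0, 0.0, -0.06, 0.0, 0.0, 1], [0.0, 0.0, 0.0, -0.01, 0.0, 0.0, 1], [0.0, 0.0, 0.0, 0.0, 0.0, 0.0, 1], [0.0, 0.0, 0.0, 0.01, 0.0, 0.0, 1], [0.0, 0.0, 0.0, 0.01, 0.0, 0.0, 1]]
pred traj a [-0.02 -0.01 -0.01 -0.    0.    0.    0.    0.    0.    0.  ] b [ 0.05  0.05  0.03  0.01  0.   -0.   -0.   -0.   -0.   -0.  ]
```

Request:
{"fn": "servo_tool", "kwargs": {
  "increments": [
    [0,0,0,0.65,0,0,1],
    [0,0,0,0.02,0,0,1],
    [0,0,0,-0.2,0,0,1],
    [0,0,0,-0.2,0,0,1],
    [0,0,0,-0.12,0,0,1],
    [0,0,0,-0.06,0,0,1],
    [0,0,0,-0.01,0,0,1],
    [0,0,0,0,0,0,1],
    [0,0,0,0.01,0,0,1],
    [0,0,0,0.01,0,0,1]
  ]
}}

```text
time: 9.13
ee_pos: [0.4957, -0.2205, 0.1959]
tool_rot: [-3.127, -0.0, 0.062]
contact_force: [-0.1, 0.1, -8.2]
grip_width: 0.272
finger_force: 45.0
```

```bash
sed -i 's/"bb": -0.008/"bb": -0.011/' st.json; python3 step.py 6 - - - - 10
```

```text
t 9.4333 obs [(np.float64(0.018), np.float64(0.4)), (np.float64(0.018), np.float64(0.3)), (np.float64(0.023), np.float64(0.3)), (np.float64(0.023), np.float64(0.4)), (np.float64(0.028), np.float64(0.4)), (np.float64(0.03), np.float64(0.3))] pred [ 0. -0.] est0 [0.018 0.051] now a,v,b [0.032 0.045 0.014] p [ 0.4957 -0.2205  0.1958] yaw 0.0616 F [-0.6  0.3 -8. ]
[[0.0, 0.0, 0.0, -0.73, 0.0, 0.0, 1], [0.0, 0.0, 0.0, 0.01, 0.0, 0.0, 1], [0.0, 0.0, 0.0, 0.24, 0.0, 0.0, 1], [0.0, 0.0, 0.0, 0.23, 0.0, 0.0, 1], [0.0, 0.0, 0.0, 0.14, 0.0, 0.0, 1], [0.0, 0.0, 0.0, 0.07, 0.0, 0.0, 1], [0.0, 0.0, 0.0, 0.02, 0.0, 0.0, 1], [0.0, 0.0, 0.0, 0.0, 0.0, 0.0, 1], [0.0, 0.0, 0.0, -0.01, 0.0, 0.0, 1], [0.0, 0.0, 0.0, -0.01, 0.0, 0.0, 1]]
pred traj a [ 0.03  0.02  0.01  0.   -0.   -0.   -0.   -0.   -0.   -0.  ] b [-0.06 -0.05 -0.03 -0.02 -0.    0.    0.    0.    0.    0.  ]
```

Request:
{"fn": "servo_tool", "kwargs": {
  "increments": [
    [0,0,0,-0.73,0,0,1],
    [0,0,0,-0.01,0,0,1],
    [0,0,0,0.23,0,0,1],
    [0,0,0,0.22,0,0,1],
    [0,0,0,0.13,0,0,1],
    [0,0,0,0.07,0,0,1],
    [0,0,0,0.02,0,0,1],
    [0,0,0,0,0,0,1],
    [0,0,0,-0.01,0,0,1],
    [0,0,0,-0.01,0,0,1]
  ]
}}

```text
time: 10.27
ee_pos: [0.4957, -0.2203, 0.1958]
tool_rot: [-3.134, 0.0, 0.062]
contact_force: [0.5, -0.4, -8.0]
grip_width: 0.272
finger_force: 45.0
```

```bash
sed -i 's/"bb": -0.011/"bb": -0.008/' st.json; python3 step.py 4 .493 -.170 .2 .055 10
```

```text
t 10.4667 obs [(np.float64(0.022), np.float64(0.3)), (np.float64(0.023), np.float64(0.2)), (np.float64(0.026), np.float64(0.3)), (np.float64(0.025), np.float64(0.3))] pred [-0.  0.] est0 [0.022 0.025] now a,v,b [0.027 0.024 0.007] p [ 0.4957 -0.2202  0.1959] yaw 0.0622 F [ 0.2  0.8 -7.6]
[[0.0, -0.01, 0.0, -0.66, 0.0, 0.0, 1], [0.0, -0.06, -0.01, -0.06, 0.0, 0.0, 1], [0.0, -0.13, -0.02, 0.12, 0.0, 0.01, 1], [0.0, -0.19, -0.02, 0.15, 0.0, 0.01, 1], [0.0, -0.23, -0.03, 0.13, 0.0, 0.02, 1], [0.0, -0.23, -0.02, 0.13, 0.0, 0.02, 1], [0.0, -0.19, -0.02, 0.13, 0.0, 0.01, 1], [0.0, -0.13, -0.01, 0.13, 0.0, 0.01, 1], [0.0, -0.06, 0.0, 0.1, 0.0, 0.0, 1], [0.0, -0.01, 0.0, 0.07, 0.0, 0.0, 1]]
pred traj a [ 0.02  0.01  0.    0.   -0.    0.    0.    0.   -0.   -0.  ] b [-0.05 -0.06 -0.05 -0.04 -0.03 -0.02 -0.01  0.    0.01  0.02]
```

Request:
{"fn": "servo_tool", "kwargs": {
  "increments": [
    [0,-0.01,0,-0.66,0,0,1],
    [0,-0.06,-0.01,-0.06,0,0,1],
    [0,-0.13,-0.02,0.12,0,0.01,1],
    [0,-0.19,-0.02,0.15,0,0.01,1],
    [0,-0.23,-0.03,0.13,0,0.02,1],
    [0,-0.23,-0.02,0.13,0,0.02,1],
    [0,-0.19,-0.02,0.13,0,0.01,1],
    [0,-0.13,-0.01,0.13,0,0.01,1],
    [0,-0.06,0,0.1,0,0,1],
    [0,-0.01,0,0.06,0,0,1]
  ]
}}

```text
time: 11.3
ee_pos: [0.4928, -0.1704, 0.2]
tool_rot: [-3.115, -0.0, 0.056]
contact_force: [0.1, -0.3, -7.6]
grip_width: 0.275
finger_force: 45.0
```

```bash
python3 step.py 4 .490 -.085 .2 .040 10
```

```text
t 11.5 obs [(np.float64(0.021), np.float64(0.4)), (np.float64(0.017), np.float64(0.4)), (np.float64(0.022), np.float64(0.3)), (np.float64(0.019), np.float64(0.4))] pred [-0.002 -0.018] est0 [ 0.019 -0.014] now a,v,b [0.022 0.031 0.025] p [ 0.4927 -0.1713  0.1999] yaw 0.0546 F [ 0.5 -0.7 -7.5]
[[0.0, -0.02, 0.0, -0.7, 0.0, 0.0, 1], [0.0, -0.11, 0.0, -0.19, 0.0, 0.01, 1], [0.01, -0.23, -0.01, 0.0, 0.0, 0.02, 1], [0.01, -0.33, -0.02, 0.06, 0.0, 0.03, 1], [0.01, -0.39, -0.02, 0.11, 0.0, 0.03, 1], [0.01, -0.39, -0.01, 0.17, 0.0, 0.03, 1], [0.0, -0.33, -0.01, 0.21, 0.0, 0.03, 1], [0.0, -0.23, 0.0, 0.21, 0.0, 0.02, 1], [0.0, -0.11, 0.0, 0.18, 0.0, 0.01, 1], [0.0, -0.02, 0.0, 0.13, 0.0, 0.0, 1]]
pred traj a [ 0.02  0.01  0.   -0.    0.    0.    0.    0.    0.   -0.  ] b [-0.04 -0.05 -0.05 -0.05 -0.04 -0.03 -0.01  0.01  0.02  0.03]
```

Request:
{"fn": "servo_tool", "kwargs": {
  "increments": [
    [0,-0.02,0,-0.7,0,0,1],
    [0,-0.11,0,-0.19,0,0.01,1],
    [0.01,-0.23,-0.01,0,0,0.02,1],
    [0.01,-0.33,-0.02,0.06,0,0.03,1],
    [0.01,-0.39,-0.02,0.11,0,0.03,1],
    [0.01,-0.39,-0.01,0.17,0,0.03,1],
    [0,-0.33,-0.01,0.2,0,0.03,1],
    [0,-0.23,0,0.2,0,0.02,1],
    [0,-0.11,0,0.17,0,0.01,1],
    [0,-0.02,0,0.12,0,0,1]
  ]
}}

```text
time: 12.33
ee_pos: [0.4901, -0.0836, 0.2003]
tool_rot: [-3.103, -0.001, 0.042]
contact_force: [0.3, 0.8, -8.1]
grip_width: 0.271
finger_force: 45.0
```

```bash
python3 step.py 4 .489 .005 .2 .01 10
```

```text
t 12.5333 obs [(np.float64(0.028), np.float64(0.7)), (np.float64(0.02), np.float64(0.3)), (np.float64(0.025), np.float64(0.4)), (np.float64(0.02), np.float64(0.1))] pred [-0.003 -0.031] est0 [ 0.025 -0.058] now a,v,b [0.023 0.025 0.036] p [ 0.4901 -0.0854  0.2002] yaw 0.0394 F [-0.3  0.4 -8.2]
[[0.0, -0.02, 0.0, -0.75, 0.0, 0.0, 1], [0.0, -0.11, 0.0, -0.21, 0.0, 0.02, 1], [0.01, -0.24, -0.01, -0.02, 0.0, 0.04, 1], [0.01, -0.35, -0.01, 0.05, 0.0, 0.06, 1], [0.01, -0.41, -0.01, 0.1, 0.0, 0.07, 1], [0.01, -0.41, -0.01, 0.16, 0.0, 0.07, 1], [0.0, -0.35, -0.01, 0.21, 0.0, 0.06, 1], [0.0, -0.24, 0.0, 0.21, 0.0, 0.04, 1], [0.0, -0.11, 0.0, 0.18, 0.0, 0.02, 1], [0.0, -0.02, 0.0, 0.13, 0.0, 0.0, 1]]
pred traj a [ 0.02  0.01  0.   -0.    0.    0.    0.    0.    0.   -0.  ] b [-0.03 -0.05 -0.05 -0.05 -0.04 -0.02 -0.01  0.01  0.02  0.03]
```

Request:
{"fn": "servo_tool", "kwargs": {
  "increments": [
    [0,-0.02,0,-0.75,0,0,1],
    [0,-0.11,0,-0.21,0,0.02,1],
    [0.01,-0.24,-0.01,-0.03,0,0.04,1],
    [0.01,-0.35,-0.01,0.04,0,0.06,1],
    [0.01,-0.41,-0.01,0.1,0,0.07,1],
    [0.01,-0.41,-0.01,0.16,0,0.07,1],
    [0,-0.35,-0.01,0.2,0,0.06,1],
    [0,-0.24,0,0.2,0,0.04,1],
    [0,-0.11,0,0.17,0,0.02,1],
    [0,-0.02,0,0.12,0,0,1]
  ]
}}

```text
time: 13.37
ee_pos: [0.4893, 0.0065, 0.1999]
tool_rot: [-3.104, -0.001, 0.011]
contact_force: [0.2, -1.1, -7.0]
grip_width: 0.274
finger_force: 45.0
```

```bash
sed -i 's/"bb": -0.008/"bb": -0.006/' st.json; python3 step.py 4 .488 .095 .2 -.02 10
```

```text
t 13.5667 obs [(np.float64(-0.533), np.float64(1.2)), (np.float64(0.027), np.float64(0.2)), (np.float64(-0.543), np.float64(0.8)), (np.float64(0.03), np.float64(0.2))] pred [-0.003 -0.032] est0 [-0.367  1.865] now a,v,b [-0.091  1.03   0.036] p [0.4892 0.0049 0.1998] yaw 0.0089 F [-0.4 -1.3 -7.2]
[[0.0, -0.02, 0.0, -0.95, 0.0, 0.0, 1], [0.0, -0.11, -0.01, -0.95, 0.0, 0.02, 1], [0.0, -0.23, -0.03, -0.91, -0.01, 0.04, 1], [0.0, -0.34, -0.07, 0.04, -0.01, 0.06, 1], [-0.01, -0.4, -0.08, 0.47, -0.01, 0.07, 1], [-0.01, -0.41, -0.06, 0.59, -0.01, 0.07, 1], [-0.01, -0.35, -0.04, 0.56, 0.0, 0.06, 1], [-0.01, -0.24, -0.01, 0.46, 0.0, 0.04, 1], [0.0, -0.11, 0.0, 0.34, 0.0, 0.02, 1], [0.0, -0.02, 0.0, 0.23, 0.0, 0.0, 1]]
pred traj a [-0.02  0.01  0.02  0.02  0.01  0.01  0.    0.   -0.   -0.  ] b [-0.05 -0.12 -0.19 -0.19 -0.15 -0.11 -0.06 -0.02  0.    0.02]
```

```bash
sed -i "s/nm='scene' if i%2==0 else 'top'/nm='top' if (i%2 or len(sys.argv)>7) else 'scene'/; s/if o\[2\]<6\]/if o[2]<2 and abs(o[1]-pa)<.15]/" step.py
python3 -c "
import json;s=json.load(open('st.json'));s['pred']=[.03,.04];s['sa']=.03;s['sv']=.06;json.dump(s,open('st.json','w'))"; python3 step.py 3 .488 .095 .2 -.02 10 T
```

```text
t 13.7167 obs [(np.float64(0.034), np.float64(0.3)), (np.float64(0.038), np.float64(0.3)), (np.float64(0.041), np.float64(0.2))] pred [0.03 0.04] est0 [0.034 0.045] now a,v,b [0.044 0.085 0.037] p [0.4892 0.0056 0.1998] yaw 0.0099 F [ 0.3  0.  -8.1]
[[0.0, -0.02, 0.0, -0.95, 0.0, 0.0, 1], [0.0, -0.11, -0.01, -0.64, 0.0, 0.02, 1], [0.0, -0.23, -0.02, 0.05, 0.0, 0.04, 1], [0.0, -0.34, -0.03, 0.25, 0.0, 0.06, 1], [-0.01, -0.41, -0.03, 0.28, 0.0, 0.07, 1], [-0.01, -0.41, -0.02, 0.27, 0.0, 0.07, 1], [-0.01, -0.34, -0.01, 0.25, 0.0, 0.06, 1], [-0.01, -0.23, 0.0, 0.23, 0.0, 0.04, 1], [0.0, -0.11, 0.0, 0.17, 0.0, 0.02, 1], [0.0, -0.02, 0.0, 0.12, 0.0, 0.0, 1]]
pred traj a [ 0.04  0.03  0.01  0.    0.    0.    0.    0.   -0.   -0.  ] b [-0.05 -0.1  -0.09 -0.07 -0.05 -0.03 -0.01  0.01  0.02  0.03]
```

Request:
{"fn": "servo_tool", "kwargs": {
  "increments": [
    [0,-0.02,0,-0.95,0,0,1],
    [0,-0.11,-0.01,-0.64,0,0.02,1],
    [0,-0.23,-0.02,0.03,0,0.04,1],
    [0,-0.34,-0.03,0.24,0,0.06,1],
    [-0.01,-0.41,-0.03,0.27,0,0.07,1],
    [-0.01,-0.41,-0.02,0.26,0,0.07,1],
    [-0.01,-0.34,-0.01,0.25,0,0.06,1],
    [-0.01,-0.23,0,0.22,0,0.04,1],
    [0,-0.11,0,0.16,0,0.02,1],
    [0,-0.02,0,0.11,0,0,1]
  ]
}}

```text
time: 14.55
ee_pos: [0.4878, 0.0957, 0.2003]
tool_rot: [-3.107, -0.003, -0.019]
contact_force: [0.7, -0.2, -7.2]
grip_width: 0.271
finger_force: 45.0
```

```bash
python3 step.py 4 .487 .180 .2 -.045 10 T
```

```text
t 14.75 obs [(np.float64(-0.076), np.float64(4.0)), (np.float64(0.017), np.float64(0.2)), (np.float64(-0.083), np.float64(3.1)), (np.float64(-0.083), np.float64(3.3))] pred [-0.003 -0.031] est0 [ 0.017 -0.021] now a,v,b [0.02  0.041 0.032] p [0.4878 0.094  0.2001] yaw -0.021 F [-0.2  0.1 -7.2]
[[0.0, -0.02, 0.0, -0.72, 0.0, 0.0, 1], [0.0, -0.11, 0.0, -0.21, 0.0, 0.01, 1], [-0.01, -0.23, -0.01, -0.02, 0.0, 0.03, 1], [-0.01, -0.33, -0.01, 0.05, 0.0, 0.05, 1], [-0.01, -0.39, -0.01, 0.1, 0.0, 0.06, 1], [-0.02, -0.39, -0.01, 0.16, 0.0, 0.06, 1], [-0.01, -0.33, -0.01, 0.2, 0.0, 0.05, 1], [-0.01, -0.23, 0.0, 0.21, 0.0, 0.03, 1], [-0.01, -0.11, 0.0, 0.17, 0.0, 0.01, 1], [0.0, -0.02, 0.0, 0.12, 0.0, 0.0, 1]]
pred traj a [ 0.02  0.01  0.    0.    0.    0.    0.    0.    0.   -0.  ] b [-0.03 -0.05 -0.05 -0.05 -0.04 -0.03 -0.01  0.01  0.02  0.03]
```

Request:
{"fn": "servo_tool", "kwargs": {
  "increments": [
    [0,-0.02,0,-0.72,0,0,1],
    [0,-0.11,0,-0.21,0,0.01,1],
    [-0.01,-0.23,-0.01,-0.02,0,0.03,1],
    [-0.01,-0.33,-0.01,0.05,0,0.05,1],
    [-0.01,-0.39,-0.01,0.1,0,0.06,1],
    [-0.02,-0.39,-0.01,0.15,0,0.06,1],
    [-0.01,-0.33,-0.01,0.2,0,0.05,1],
    [-0.01,-0.23,0,0.2,0,0.03,1],
    [-0.01,-0.11,0,0.17,0,0.01,1],
    [0,-0.02,0,0.12,0,0,1]
  ]
}}

```text
time: 15.58
ee_pos: [0.4871, 0.1821, 0.1999]
tool_rot: [-3.104, -0.003, -0.043]
contact_force: [-0.4, 0.1, -7.8]
grip_width: 0.269
finger_force: 45.0
```

```bash
cat >> bal.py <<'E'
TH=np.linspace(0,2*np.pi,40,endpoint=False)
def ringpts(rs): return np.array([(r*np.cos(t),r*np.sin(t),.2475) for r in rs for t in TH])
IN,OUT=ringpts([.004,.009,.013,.017,.02,.023]),ringpts([.030,.034])
def lean(f,p,yaw,b,guess,off,save=None):
    r=cv2.GaussianBlur(f['pixels'],(0,0),1.0).astype(np.float32); d=r[...,0]-r[...,2]
    wht=1/(1+np.exp(np.clip((d-13)/2.5,-20,20)))*(1/(1+np.exp(np.clip((105-r.min(2))/4,-20,20)))); wht=wht.astype(np.float32)
    As=np.arange(guess-.2,guess+.2,.005); sc=[]
    g=p+tool(yaw,b).apply([0,0,-.005]); Rz=Ro.from_euler('z',yaw); piv=g+(Rz*Ro.from_euler('x',b)).apply([.15,0,0])
    for a in As:
        Ra=Rz*Ro.from_euler('x',a); S=[]
        for q in (IN,OUT):
            u=(proj(f,piv+Ra.apply(q))+off).astype(np.float32)
            S.append(cv2.remap(wht,u[:,0],u[:,1],cv2.INTER_LINEAR).mean())
        sc.append(S[0]-.7*S[1])
    sc=np.array(sc); i=sc.argmax(); m=(np.abs(As-As[i])<.06)&(sc>sc[i]-.25); w=sc[m]-sc[i]+.25
    return ((1-sc[i])*3)**2,float((As[m]*w).sum()/w.sum())
E
sed -i "s/b,0,np.array/b,st['pred'][0],np.array/; s/f=grab_frame(nm);/f=grab_frame(nm); pickle.dump((f,p,yaw,b),open(f'fr_{s[\"time\"]:.2f}_{nm}.pkl','wb'));/" step.py
python3 step.py 5 .486 .252 .2 -.062 10
python3 - <<'E'
from bal import *
import glob
F=sorted(glob.glob('fr_*'))[-2:]; t=[]
for n in F:
    f,p,yaw,b=pickle.load(open(n,'rb')); c=proj(f,lampworld(p,yaw,0,b,.2475))[0].round().astype(int)
    x,y=max(c[0]-80,0),max(c[1]-60,0); t.append(np.hstack([cv2.resize(f['pixels'][y:y+120,x:x+160,::-1],(400,300)),cv2.resize(np.repeat(lampmask(f['pixels'])[y:y+120,x:x+160,None]*np.uint8(255),3,2),(400,300))])); print(n)
cv2.imwrite('pics/track.png',np.vstack(t))
F=pickle.load(open('f2.pkl','rb'))
for n in ('top','scene'): print(lean(F[n],np.array([.4954,-.2208,.1959]),.0613,0,.35,np.array(json.load(open('st.json'))['off'][n])))
E
```

```text
t 15.8333 obs [(0.012, np.float32(0.2)), (0.007, np.float32(0.1)), (0.008, np.float32(0.2)), (0.007, np.float32(0.1)), (0.011, np.float32(0.2))] pred [-0.003 -0.031] est0 [ 0.01  -0.042] now a,v,b [0.011 0.042 0.035] p [0.4873 0.1805 0.1998] yaw -0.0451 F [ 0.3 -0.6 -6.5]
[[0.0, -0.01, 0.0, -0.56, 0.0, 0.0, 1], [-0.01, -0.09, 0.0, -0.21, 0.0, 0.01, 1], [-0.01, -0.19, -0.01, -0.06, 0.0, 0.02, 1], [-0.02, -0.28, -0.01, 0.01, 0.0, 0.03, 1], [-0.02, -0.33, -0.01, 0.07, 0.0, 0.04, 1], [-0.02, -0.33, -0.01, 0.12, 0.0, 0.04, 1], [-0.02, -0.28, -0.01, 0.17, 0.0, 0.03, 1], [-0.01, -0.19, 0.0, 0.17, 0.0, 0.02, 1], [-0.01, -0.09, 0.0, 0.15, 0.0, 0.01, 1], [0.0, -0.01, 0.0, 0.1, 0.0, 0.0, 1]]
pred traj a [ 0.01  0.01  0.   -0.    0.    0.    0.    0.    0.   -0.  ] b [-0.02 -0.03 -0.04 -0.04 -0.03 -0.02 -0.01  0.01  0.02  0.03]
fr_15.73_top.pkl
fr_15.78_scene.pkl
(np.float32(0.14578936), 0.4023037271592096)
(np.float32(0.027783884), 0.3994275208084103)
```

View pics/track.png

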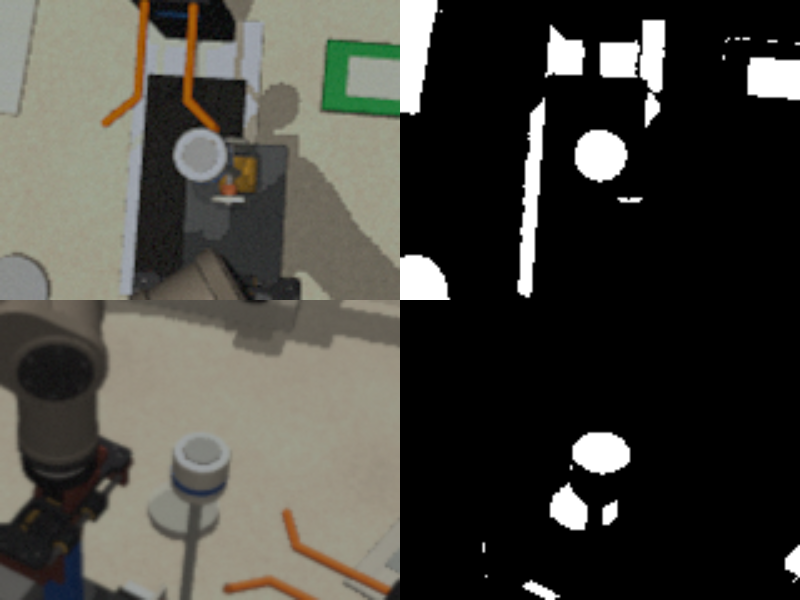

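The overlay shows the lamp isolated in both views: mast upright, left-lower of the fork mouth in the top view because of parallax. The next move puts it on the dock axis.

Request:
{"fn": "servo_tool", "kwargs": {
  "increments": [
    [0,-0.01,0,-0.56,0,0,1],
    [-0.01,-0.09,0,-0.21,0,0.01,1],
    [-0.01,-0.2,-0.01,-0.06,0,0.02,1],
    [-0.02,-0.28,-0.01,0.01,0,0.03,1],
    [-0.02,-0.34,-0.01,0.07,0,0.04,1],
    [-0.02,-0.34,-0.01,0.12,0,0.04,1],
    [-0.02,-0.28,-0.01,0.16,0,0.03,1],
    [-0.01,-0.2,0,0.17,0,0.02,1],
    [-0.01,-0.09,0,0.14,0,0.01,1],
    [0,-0.01,0,0.09,0,0,1]
  ]
}}

```text
time: 16.67
ee_pos: [0.486, 0.256, 0.2004]
tool_rot: [-3.11, -0.003, -0.059]
contact_force: [0.8, -0.9, -8.2]
grip_width: 0.276
finger_force: 45.0
```

```bash
python3 step.py 5 .487 .254 .185 -.062 8
python3 - <<'E'
from bal import *
import glob
# refine dock: mat & plate rims from saved initial frames
for n in ('top','scene'):
    f=pickle.load(open(n+'0.pkl','rb')); r=rect(f,.0065).astype(int); m=(r.max(2)<60).astype(np.uint8)
    Rz=Ro.from_euler('z',-.062)
    g=r.max(2).astype(np.float32)
    def samp(x,y):
        w=(np.array([.6266,.2456,0])+Rz.apply(np.c_[x,y,0*x])); 
        return cv2.remap(g,((w[:,1]-Y0)*S).astype(np.float32)[None],((w[:,0]-X0)*S).astype(np.float32)[None],1)[0]
    t=np.arange(-.02,.02,.0005)
    def edge(fn,locs):
        e=[]
        for l in locs:
            v=samp(*fn(l,t)); e.append(t[np.abs(np.gradient(cv2.GaussianBlur(v[None],(9,1),0)[0])).argmax()])
        return np.array(e)
    Ls=np.linspace(-.12,.0,9); Ws=np.linspace(-.05,.05,9)
    E1=edge(lambda l,t:(np.full_like(t,l),.064+t),Ls); E2=edge(lambda l,t:(np.full_like(t,l),-.064+t),Ls)
    E3=edge(lambda l,t:(-.144+t,np.full_like(t,l)),Ws); E4=edge(lambda l,t:(.144+t,np.full_like(t,l)),Ws)
    print(n,'y+',np.median(E1),'slope',np.polyfit(Ls,E1,1)[0],'y-',np.median(E2),np.polyfit(Ls,E2,1)[0],'x-',np.median(E3),np.polyfit(Ws,E3,1)[0],'x+',np.median(E4))
E
```

```text
t 16.9167 obs [(0.009, np.float32(0.2)), (-0.001, np.float32(0.4)), (0.005, np.float32(0.2)), (-0.002, np.float32(0.4)), (0.007, np.float32(0.2))] pred [-0.002 -0.026] est0 [ 0.005 -0.044] now a,v,b [0.004 0.027 0.03 ] p [0.4863 0.2544 0.2004] yaw -0.0609 F [ 0.6 -0.1 -6.4]
[[0.0, 0.0, 0.01, -0.24, 0.0, 0.0, 1], [0.0, 0.0, 0.03, -0.07, 0.0, 0.0, 1], [0.0, 0.0, 0.07, 0.0, 0.0, 0.0, 1], [0.0, 0.0, 0.09, 0.02, 0.0, 0.0, 1], [0.0, 0.0, 0.09, 0.01, 0.0, 0.0, 1], [0.0, 0.0, 0.07, 0.0, 0.0, 0.0, 1], [0.0, 0.0, 0.03, -0.01, 0.0, 0.0, 1], [0.0, 0.0, 0.01, -0.01, 0.0, 0.0, 1]]
pred traj a [ 0.  0.  0.  0.  0. -0. -0. -0.] b [ 0.01 -0.   -0.    0.    0.    0.    0.    0.  ]
top y+ -0.001499999999999984 slope -0.004444444444444444 y- 1.734723475976807e-17 0.006666666666666672 x- -0.0009999999999999835 -0.002666666666666667 x+ -0.0019999999999999844
scene y+ 0.0005000000000000178 slope -0.002222222222222223 y- 0.0015000000000000187 -3.6416283792430746e-18 x- 0.0015000000000000187 -0.0013333333333333335 x+ 1.734723475976807e-17
```

```bash
python3 -c "
import json;s=json.load(open('st.json'));s['pred']=[.004,.027];json.dump(s,open('st.json','w'))"; python3 step.py 0 .5767 .2487 .180 -.062 10
```

```text
t 16.9167 obs [] pred [0.004 0.027] est0 [0.004 0.027] now a,v,b [0.004 0.027 0.03 ] p [0.4863 0.2544 0.2004] yaw -0.0609 F [ 0.6 -0.1 -6.4]
[[0.02, 0.0, 0.0, -0.23, 0.0, 0.0, 1], [0.11, 0.0, 0.03, -0.07, 0.0, 0.0, 1], [0.24, 0.0, 0.05, 0.0, 0.0, 0.0, 1], [0.35, 0.0, 0.08, 0.02, 0.0, 0.0, 1], [0.41, 0.0, 0.09, 0.01, 0.0, 0.0, 1], [0.41, 0.0, 0.09, 0.0, 0.0, 0.0, 1], [0.35, 0.0, 0.08, 0.0, 0.0, 0.0, 1], [0.24, 0.0, 0.05, -0.01, 0.0, 0.0, 1], [0.11, 0.0, 0.03, -0.01, 0.0, 0.0, 1], [0.02, 0.0, 0.0, -0.01, 0.0, 0.0, 1]]
pred traj a [ 0.  0.  0.  0.  0. -0. -0. -0. -0. -0.] b [0.01 0.   0.   0.   0.   0.   0.   0.   0.   0.  ]
```

```bash
python3 - <<'E'
from h import *
M=pickle.load(open('f2.pkl','rb'))['wrist']['camera_from_world']; print(-M[:3,:3].T@M[:3,3]-[.4954,-.2208,.1959])
E
```

```text
[0.08068111 0.00415303 0.14679272]
```

Request:
{"fn": "servo_tool", "kwargs": {
  "increments": [
    [0.02,0,0,-0.23,0,0,1],
    [0.11,0,0.03,-0.07,0,0,1],
    [0.24,0,0.05,0,0,0,1],
    [0.35,0,0.08,0.02,0,0,1]
  ]
}}

```text
time: 17.25
ee_pos: [0.5153, 0.2544, 0.1943]
tool_rot: [-3.133, -0.004, -0.058]
contact_force: [-0.3, 0.7, -7.2]
grip_width: 0.272
finger_force: 45.0
```

Request:
{"fn": "servo_tool", "kwargs": {
  "increments": [
    [0.41,0.01,0.09,0.01,0,0,1],
    [0.41,0.01,0.09,0,0,0,1],
    [0.35,0.01,0.08,0,0,0,1],
    [0.24,0.01,0.05,-0.01,0,0,1],
    [0.11,0,0.03,-0.01,0,0,1],
    [0.02,0,0,-0.01,0,0,1]
  ]
}}

```text
time: 17.75
ee_pos: [0.5774, 0.2479, 0.18]
tool_rot: [-3.135, -0.003, -0.061]
contact_force: [-1.5, -0.8, -7.1]
grip_width: 0.271
finger_force: 45.0
```

```bash
python3 step.py 5 .5767 .2487 .145 -.062 10
```

```text
t 18.0 obs [(0.005, np.float32(0.2)), (-0.005, np.float32(0.6)), (0.007, np.float32(0.2)), (-0.004, np.float32(0.5)), (0.007, np.float32(0.3))] pred [-0. -0.] est0 [0.002 0.003] now a,v,b [0.002 0.003 0.007] p [0.5757 0.2489 0.181 ] yaw -0.0588 F [-0.4  0.  -7.9]
[[0.0, 0.0, 0.01, -0.06, 0.0, 0.0, 1], [0.0, 0.0, 0.04, 0.0, 0.0, 0.0, 1], [0.0, 0.0, 0.1, 0.02, 0.0, 0.0, 1], [0.0, 0.0, 0.14, 0.02, 0.0, 0.01, 1], [0.01, 0.0, 0.16, 0.01, 0.0, 0.01, 1], [0.01, 0.0, 0.16, 0.0, 0.0, 0.01, 1], [0.0, 0.0, 0.14, 0.0, 0.0, 0.01, 1], [0.0, 0.0, 0.1, 0.0, 0.0, 0.0, 1], [0.0, 0.0, 0.04, 0.0, 0.0, 0.0, 1], [0.0, 0.0, 0.01, 0.0, 0.0, 0.0, 1]]
pred traj a [ 0.  0.  0.  0. -0. -0. -0. -0. -0.  0.] b [-0. -0. -0. -0.  0.  0.  0.  0. -0. -0.]
```

```bash
python3 - <<'E'
from bal import *
import glob
F=sorted(glob.glob('fr_1*'))[-2:]; t=[]
for n in F:
    f,p,yaw,b=pickle.load(open(n,'rb')); c=proj(f,p+[.1,0,.05])[0].round().astype(int)
    x,y=max(c[0]-80,0),max(c[1]-100,0); t.append(cv2.resize(f['pixels'][y:y+220,x:x+160,::-1],(400,550))); print(n)
cv2.imwrite('pics/ins.png',np.hstack(t))
E
```

```text
fr_17.90_top.pkl
fr_17.95_scene.pkl
```

View pics/ins.png

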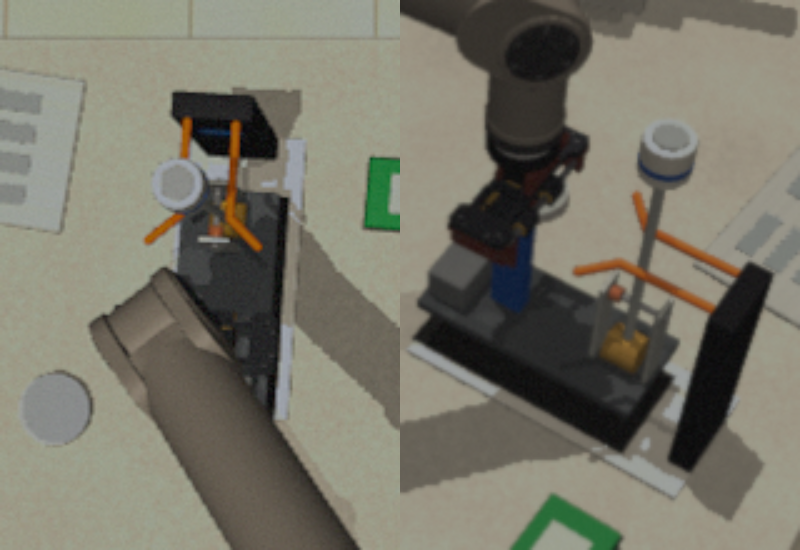

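The views show the mast upright between the prongs, with the stand level above the mat. Lowering next.

Request:
{"fn": "servo_tool", "kwargs": {
  "increments": [
    [0,0,0.01,-0.06,0,0,1],
    [0,0,0.04,0,0,0,1],
    [0.01,0,0.1,0.02,0,0,1],
    [0.01,0,0.14,0.02,0,0.01,1],
    [0.01,0,0.16,0.01,0,0.01,1],
    [0,0,0.16,0,0,0.01,1],
    [0,0,0.14,0,0,0.01,1],
    [0,0,0.1,0,0,0,1],
    [0,0,0.04,0,0,0,1],
    [0,0,0.01,0,0,0,1]
  ]
}}

```text
time: 18.83
ee_pos: [0.5774, 0.2485, 0.1442]
tool_rot: [-3.136, -0.003, -0.063]
contact_force: [-0.5, -0.5, -7.4]
grip_width: 0.271
finger_force: 45.0
```

```bash
python3 step.py 6 .5767 .2487 .127 -.062 8
python3 - <<'E'
# foot lateral/longitudinal check vs mat: foot front (+x) and -y edges seen by scene cam
from bal import *
import glob
n=sorted(glob.glob('fr_1*scene*'))[-1]; f,p,yaw,b=pickle.load(open(n,'rb'))
print(n,p,'dock coords of TCP',Ro.from_euler('z',-.062).inv().apply(p-np.array([.6266,.2456,0])))
E
```

```text
t 19.1333 obs [(-0.002, np.float32(0.2)), (-0.012, np.float32(0.6)), (-0.003, np.float32(0.2)), (-0.013, np.float32(0.6)), (-0.004, np.float32(0.3)), (-0.015, np.float32(0.6))] pred [0. 0.] est0 [-0.005 -0.034] now a,v,b [-0.012 -0.021  0.006] p [0.5779 0.2487 0.1452] yaw -0.0629 F [-0.8 -0.2 -7.4]
[[0.0, 0.0, 0.01, 0.29, 0.0, 0.0, 1], [0.0, 0.0, 0.04, -0.01, 0.0, 0.0, 1], [-0.01, 0.0, 0.08, -0.1, 0.0, 0.0, 1], [-0.01, 0.0, 0.1, -0.09, 0.0, 0.0, 1], [-0.01, 0.0, 0.1, -0.06, 0.0, 0.0, 1], [-0.01, 0.0, 0.08, -0.03, 0.0, 0.0, 1], [0.0, 0.0, 0.04, -0.01, 0.0, 0.0, 1], [0.0, 0.0, 0.01, 0.0, 0.0, 0.0, 1]]
pred traj a [-0.01 -0.01 -0.   -0.    0.    0.    0.    0.  ] b [ 0.02  0.02  0.01  0.01  0.    0.   -0.   -0.  ]
fr_19.03_scene.pkl [0.57791241 0.24873273 0.14516938] dock coords of TCP [-4.87881479e-02  1.10012325e-04  1.45169381e-01]
```

Request:
{"fn": "servo_tool", "kwargs": {
  "increments": [
    [0,0,0.01,0.29,0,0,1],
    [0,0,0.04,-0.01,0,0,1],
    [-0.01,0,0.08,-0.1,0,0,1],
    [-0.01,0,0.1,-0.09,0,0,1],
    [-0.01,0,0.1,-0.06,0,0,1],
    [0,0,0.08,-0.03,0,0,1],
    [0,0,0.04,-0.01,0,0,1],
    [0,0,0.01,0,0,0,1]
  ]
}}

```text
time: 19.8
ee_pos: [0.5761, 0.2491, 0.1257]
tool_rot: [-3.137, -0.002, -0.062]
contact_force: [-0.2, -0.0, -7.6]
grip_width: 0.272
finger_force: 45.0
```

```bash
python3 step.py 6 .5767 .2487 .1205 -.062 8
cat > chk.py <<'E'
from bal import *
import sys
def edges(f,z,org,yaw,hx,hy,sides,span=.012):
    r=rect(f,z); g=cv2.GaussianBlur(r,(0,0),1).astype(np.float32); Rz=Ro.from_euler('z',yaw); t=np.arange(-span,span,.0005); o={}
    for s in sides:
        e=[]
        for l in np.linspace(-.8,.8,25):
            x,y=((t*0+l*hx,(1 if s[0]=='+' else -1)*hy+t) if s[1]=='y' else ((1 if s[0]=='+' else -1)*hx+t,t*0+l*hy))
            w=np.array([*org,0])+Rz.apply(np.c_[x,y,0*x]); u=((w[:,1]-Y0)*S).astype(np.float32)[None];v=((w[:,0]-X0)*S).astype(np.float32)[None]
            q=cv2.remap(g,u,v,1)[0].max(1); gr=np.abs(np.gradient(q)); e.append((t[gr.argmax()],gr.max()))
        e=np.array(e); k=e[:,1]>np.percentile(e[:,1],30); o[s]=(float(np.round(np.median(e[k,0])*1e3,1)),float(np.round(np.percentile(e[k,0],75)-np.percentile(e[k,0],25),4)))
    return o
E
python3 - <<'E'
from chk import *
import glob
for c in ('scene','top'):
    n=sorted(glob.glob(f'fr_1*{c}*')+glob.glob(f'fr_2*{c}*'))[-1]; f,p,yaw,b=pickle.load(open(n,'rb'))
    print(n,edges(f,p[2]-.1157+.015,(.6266,.2456),-.062,.14,.06,['+x','-x','+y','-y']))
    print('dock tcp',Ro.from_euler('z',-.062).inv().apply(p-np.array([.6266,.2456,0])))
E
```

```text
t 20.1 obs [(0.007, np.float32(0.2)), (0.001, np.float32(0.7)), (0.006, np.float32(0.2)), (0.0, np.float32(0.7)), (0.006, np.float32(0.2)), (-0.0, np.float32(0.7))] pred [ 0.    -0.001] est0 [ 0.005 -0.018] now a,v,b [ 0.001 -0.008  0.005] p [0.5768 0.2489 0.1266] yaw -0.0632 F [ 0.8  0.2 -7. ]
[[0.0, 0.0, 0.0, 0.0, 0.0, 0.0, 1], [0.0, 0.0, 0.01, 0.01, 0.0, 0.0, 1], [0.0, 0.0, 0.03, 0.01, 0.0, 0.0, 1], [0.0, 0.0, 0.03, 0.0, 0.0, 0.0, 1], [0.0, 0.0, 0.03, 0.0, 0.0, 0.0, 1], [0.0, 0.0, 0.03, 0.0, 0.0, 0.0, 1], [0.0, 0.0, 0.01, 0.0, 0.0, 0.0, 1], [0.0, 0.0, 0.0, 0.0, 0.0, 0.0, 1]]
pred traj a [ 0.  0.  0. -0. -0. -0. -0. -0.] b [-0. -0.  0.  0.  0.  0.  0.  0.]
fr_20.00_scene.pkl {'+x': (8.0, 0.0005), '-x': (-8.5, 0.012), '+y': (0.0, 0.001), '-y': (-12.0, 0.0)}
dock tcp [-0.04997788  0.00029522  0.12657126]
fr_20.05_top.pkl {'+x': (1.0, 0.0065), '-x': (-1.2, 0.0176), '+y': (-0.5, 0.0065), '-y': (-6.0, 0.003)}
dock tcp [-0.04999905  0.00028785  0.12661512]
```

Request:
{"fn": "servo_tool", "kwargs": {
  "increments": [
    [0,0,0.01,0,0,0,1],
    [0,0,0.02,0.01,0,0,1],
    [0,0,0.02,0,0,0,1],
    [0,0,0.02,0,0,0,1],
    [0,0,0.02,0,0,0,1],
    [0,0,0.02,0,0,0,1],
    [0,0,0.015,0,0,0,1],
    [0,0,0.01,0,0,0,1]
  ]
}}

```text
time: 20.77
ee_pos: [0.5769, 0.2491, 0.1219]
tool_rot: [-3.136, -0.004, -0.063]
contact_force: [-1.0, -0.8, 3.8]
grip_width: 0.272
finger_force: 45.0
```

Request:
{"fn": "servo_tool", "kwargs": {
  "increments": [
    [0,0,0,0,0,0,1],
    [0,0,0,0,0,0,1]
  ],
  "squeeze": 5
}}

```text
time: 20.93
ee_pos: [0.577, 0.2497, 0.1217]
tool_rot: [-3.135, -0.005, -0.063]
contact_force: [-0.3, 0.2, 0.6]
grip_width: 0.278
finger_force: 5.0
```

Request:
{"fn": "servo_tool", "kwargs": {
  "increments": [
    [0,0,0,0,0,0,-1],
    [0,0,0,0,0,0,-1],
    [0,0,0,0,0,0,-1],
    [0,0,0,0,0,0,-1],
    [0,0,0,0,0,0,-1],
    [0,0,0,0,0,0,-1],
    [0,0,0,0,0,0,-1],
    [0,0,0,0,0,0,-1]
  ]
}}

```text
time: 21.6
ee_pos: [0.5766, 0.249, 0.121]
tool_rot: [-3.136, -0.003, -0.063]
contact_force: [-0.0, -0.4, 0.0]
grip_width: 0.846
finger_force: 0.0
```

Request:
{"fn": "servo_tool", "kwargs": {
  "increments": [
    [0,0,-0.2,0,0,0,-1],
    [0,0,-0.5,0,0,0,-1],
    [0,0,-0.6,0,0,0,-1],
    [-0.4,0,-0.6,0,0,0,-1],
    [-0.6,0,-0.6,0,0,0,-1],
    [-0.8,0,-0.6,0,0,0,-1],
    [-0.8,0,-0.6,0,0,0,-1],
    [-0.6,0,-0.4,0,0,0,-1],
    [-0.2,0,-0.2,0,0,0,-1],
    [0,0,0,0,0,0,-1]
  ]
}}

```text
time: 22.43
ee_pos: [0.4395, 0.2577, 0.2953]
tool_rot: [-3.134, -0.007, -0.061]
contact_force: [1.6, -0.2, -0.3]
grip_width: 1.001
finger_force: 0.0
```

```bash
python3 - <<'E'
from chk import *
F={n:grab_frame(n) for n in ('top','scene')}; p,R,s=pose(); print(s['time'],p,s['contact_force']); t=[]
for n,f in F.items():
    r=rect(f,.158).astype(int); m=(r[...,2]>r[...,0]+40)&(r[...,2]>r[...,1]+30); print(n); comps(m,300)
    print(edges(f,.021,(.6266,.2456),-.062,.14,.06,['+x','-x','+y','-y'],.008))
    c=proj(f,[.64,.246,.1])[0].round().astype(int); x,y=max(c[0]-80,0),max(c[1]-120,0); t.append(cv2.resize(f['pixels'][y:y+220,x:x+160,::-1],(400,550)))
cv2.imwrite('pics/end.png',np.hstack(t))
print('expect handle',np.array([.6266,.2456,0])+Ro.from_euler('z',-.062).apply([-.05,0,0]))
E
```

```text
22.5333 [0.44114701 0.25616177 0.29253802] [ 0.37970217  0.30419886 -0.18482984]
top
  area 962 xy 0.5758 0.2476 wh 26 40 ang 2.9 corners [(np.float32(0.595), np.float32(0.234)), (np.float32(0.555), np.float32(0.236)), (np.float32(0.557), np.float32(0.261)), (np.float32(0.596), np.float32(0.259))]
{'+x': (1.0, 0.001), '-x': (-5.0, 0.001), '+y': (0.0, 0.001), '-y': (-5.0, 0.001)}
scene
  area 899 xy 0.5795 0.2467 wh 26 38 ang 3.2 corners [(np.float32(0.598), np.float32(0.233)), (np.float32(0.56), np.float32(0.235)), (np.float32(0.561), np.float32(0.26)), (np.float32(0.599), np.float32(0.258))]
{'+x': (7.0, 0.001), '-x': (-8.0, 0.01), '+y': (0.0, 0.0015), '-y': (-8.0, 0.0)}
expect handle [0.57669607 0.24869801 0.        ]
```

View pics/end.png

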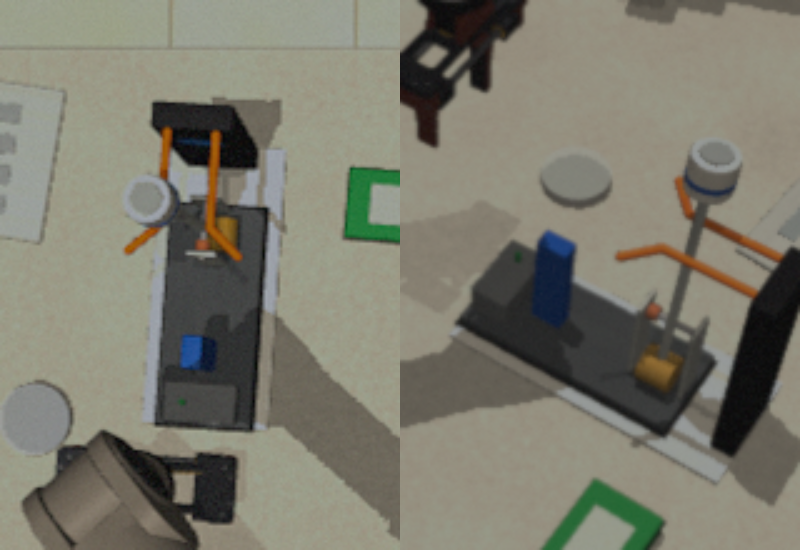

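The final view shows the stand square on the mat and the mast inside the prongs, leaning on one bar. The handle is within about 2 mm of its target, and the box and dish are untouched. I'll let it settle, then hand in.

Request:
{"fn": "servo_tool", "kwargs": {
  "increments": [
    [0,0,0,0,0,0,-1],
    [0,0,0,0,0,0,-1],
    [0,0,0,0,0,0,-1],
    [0,0,0,0,0,0,-1],
    [0,0,0,0,0,0,-1],
    [0,0,0,0,0,0,-1],
    [0,0,0,0,0,0,-1],
    [0,0,0,0,0,0,-1]
  ]
}}

```text
time: 23.2
ee_pos: [0.4402, 0.2566, 0.2925]
tool_rot: [-3.136, -0.003, -0.063]
contact_force: [-0.5, 0.4, 0.0]
grip_width: 1.001
finger_force: 0.0
```

```bash
python3 -c "
from workcell import job; print(job.close_job())"
```

```text
the job is handed in; nothing more can be done
None
```

The job is handed in (no verdict came back): the mast stayed balanced in the air for about 14 s, and the stand is on the dock mat, within about 2 mm of centre by my measurement, with the mast between the prongs and the gripper clear, at 23 s of the 69 s allowed.

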